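# Seal an evidence case with its locking pin

### The job

Shut the lid of the aluminium transit case, then take the locking pin with the tall knurled grip from the wooden block and push it down through the hole in the lid's hasp tongue and the hole of the lock housing below, fully home so that its collar lies on the tongue, and let go. The tongue slides on slotted rivets and was left off to one side: find its hole with the pin's nose, draw it over the housing's hole with the pin, and never press the pin on the case harder than about 4 kg (40 N), which would bend the tongue. Leave everything else on the table where it is.

Things in the scene. Friction and masses are not known exactly. Their poses are not given: they have to be found in the camera images.
- case: Aluminium transit case, fixed to the table, 180 mm deep (its x) x 240 mm wide (its y) x 100 mm high to the rim, with a hinged lid, four parcels inside. Origin: centre of its underside; z up; its front, which carries the lock, looks to its -x. In the middle of the front stands a steel lock housing, 65 mm out along x, 46 mm wide, 34 mm high, top face level with the rim.
- lock_hole (a point): Centre of the mouth of the lock housing's upright through hole (12 mm diameter), on its top face: 131 mm in front of the case's origin (-x), 100 mm up; axes as the case's. 22 mm down, a spring catch stands into the hole: the pin's nose must be pushed past it with about 5 to 10 N, then it drops into the pin's groove.
- tongue_home (a point): Fixed to the case, 5 mm above lock_hole: where the centre of the tongue's hole lies, on its top face, once the lid is shut and the tongue is in line with the housing. The hasp tongue is a flat steel bar on the lid's front, 62 mm along the case's x, 44 mm wide, 4 mm thick, underside 1 mm above the housing when shut, with one 12 mm hole.
- tongue_end (a point): Fixed to the case, 18 mm to +y of tongue_home: the far end of the tongue's play. It slides along the case's y on slotted rivets (to 3 mm beyond tongue_home the other way), with 2 to 3 N, and stays where it is left. It starts with its hole 4 to 17 mm to +y of tongue_home: not measured, but cameras can see it. In x its hole is in line with the housing's.
- lid (a joint): Lid angle (rad) about the case's rear top edge: 0 shut, growing as the front edge rises; starts at 0.45 to 0.9. A stiff hinge holds it at any angle; 3 to 6 N down near the front edge moves it. The hasp (100 mm wide, tongue 63 mm beyond the front edge) is at the middle of the front edge; the outer quarters of the lid are free to press on.
- lid_hinge (a point): Middle of the lid's hinge line: 90 mm behind the case's origin (+x), 100 mm up; the line runs along the case's y. The lid reaches 180 mm from it to the front edge and is 240 mm wide; its outer face lies 25 mm from the hinge line at right angles to the lid (25 mm above it when shut), three ribs 2 mm higher.
- pin: The locking pin, steel, 0.11 kg, upright in a hole of the wooden block, its collar resting on the block's top. Origin: centre of the collar's underside, z along the pin. Above: collar 26 mm diameter, 4 mm thick; knurled grip 18 mm diameter from 4 to 44 mm up; button to 48 mm. Below: shank 10 mm diameter, 45 mm long. Home: collar lying on the tongue, origin 5 mm above lock_hole.
- pin_nose (a point): Centre of the pin's flat nose, 45 mm below the pin's origin. The nose is 7 mm in diameter and widens over 6 mm to the 10 mm shank; the catch's groove runs round the shank 22 to 33 mm below the collar.
- block: Wooden block, fixed, 56 mm (its x) x 170 mm (its y) x 55 mm high, with three upright 15 mm holes in a row along y, 55 mm apart. They hold, in any order, the locking pin, the ball pin and the marker. Origin: centre of its underside.
- ball_pin: Bystander: a thinner, shorter pin with a black ball knob of 26 mm for a smaller case, upright in the block, top 39 mm above it. Origin: underside of its collar.
- marker: Bystander: white felt marker with black cap, 17 mm diameter, upright in the block, 75 mm above it. Origin: at the block's top.
- balance: Compact bench balance, fixed, 185 x 150 x 58 mm, a parcel on its pan. Origin: centre of its underside. The block and the balance stand one to the left, one to the right of the case's front, either way round.
- packet0: Bystander: tape-bound parcel, about 95 x 92 x 48 mm, on the balance. Origin: centre of its underside.
- packet1: Bystander: parcel like packet0, on the table.
- packet2: Bystander: parcel like packet0, on the table.
- packet3: Bystander: parcel like packet0, on the table.
- packet4: Bystander: parcel like packet0, on the table.
- knife: Bystander: yellow utility knife, blade in, 150 x 26 x 20 mm, lying. Origin: centre of its underside.
- tape_roll: Bystander: roll of packing tape lying flat, 100 mm diameter, 48 mm high. Origin: centre of its underside.
Not all that is in view belongs to the job. What is shaped like the pin but purple or red is not meant.

How it is judged:
By the outcome, as a careful person would: the job done as asked, in the order asked, and still so for the second after the job is handed in, with the robot touching nothing.
It also fails if it takes over 67 s, if anything falls off the work surface, if the arm or the gripper's body presses on something with over 40 N, if the wrist force passes 120 N, or if a joint passes its speed limit or range.

### The arm

A 6-joint arm with a two-finger parallel gripper is mounted at the origin on the work surface. World frame = base frame: x ahead of the robot, y to its left, z up, the work surface at z = 0. Lengths are in m, angles in degrees, forces in N, time in s.
With the tool pointing down it reaches from about 0.4 to 0.825 m from the base axis. Payload 7 kg.
Tool frame: the origin (TCP) lies at the very end of the fingers, on their centre line; the grasp point (between the pads) lies behind it (r.grasp_offset is the z of the grasp point in the tool frame, in m); z points along the fingers, y is the direction in which the jaws open and shut (so a half turn about z gives the same grasp; the last joint's range is limited). The gripper opens to 88 mm and grips with 3 to 60 N. Pads are 19 mm wide; open, the fingers measure 130 mm over their backs; the gripper's body (78 mm by 193 mm) begins 47 mm behind the grasp point.
Start: joints at [91.049, 20.546, 0.682, 0, -70.136, -16.507], TCP at [0.18, 0.651, 0.196] pointing down, gripper open.
Joint ranges: [-176.03, 176.03], [-82.01, 121.73], [-58.28, 71.71], [-173.87, 95.51], [-174.79, -0.11], [-173.66, 173.66]. Speed limits (degrees/s): [136.94, 136.94, 172.46, 180, 180, 180].

### API

Orientations are given as [roll, pitch, yaw] about the fixed x, y, z axes, in that order (R = Rz(yaw) Ry(pitch) Rx(roll)).
In Python, from plant import r gives the robot as it stands. The module is installed in compiled form; this text tells all that it offers.
- The arm moves only by the tool servo_tool, never from a script. Its argument "targets" is a list of rows, each an object of numbers: "dx", "dy", "dz": the shift along the world's x, y, z in cm; "spin": the turn about the world's z in rad; "grip": the opening in per cent of the stroke, from 0 (shut) to 100 (fully open). A call has exactly 10 rows; each row is the pose to reach, as a shift and turn from the pose commanded when the call began; what a row does not reach only later rows make up. A row lasts 1/12 s, in which the tool goes at most 41.7 mm and 7.16 degrees, less where a joint would pass 70% of its speed; a pose out of reach is approached as far as the arm can. A call with a gripper value outside its range is refused whole. The fingers move at their own pace and stop on an object; "squeeze" is the grip in N (left out, the last holds). Time passes only in rows, so rows that repeat a pose let the fingers close, or fill a call up. It gives the time, the measured TCP pose, the force and the opening at its end, in the units of the state.
- r.get_state(): the state, without advancing time (a new reading comes with each control period).
- r.capture(name): name is "scene" or "top" or "wrist"; returns the picture (400x640x3 uint8, blue, green, red); there is no depth.
- r.get_calibration(name): a dict with "K" (3x3 intrinsics, pixels), "extrinsics" (4x4, takes a point from camera to world coordinates). Camera axes: x right, y down, z forward; pixel columns grow to the right and rows downward; lengths in m; the calibration is good to about 2 mm. The wrist camera is an equidistant fisheye: a pixel r from the principal point sees the ray r / f radians off the axis. A picture is of the moment at which its call begins: read the wrist's pose just before it. get_calibration takes no time and is no camera call; for the wrist camera it gives the pose at the moment of the call.
- r.close_job(): hands the job in, once; it reports no verdict.
Trained networks look in the newest picture that a camera, given by its name, has taken for a name from the list of things; names that differ only in an ending like _2 or _b are one class to them, and where a whole thing is asked for, a point or a joint stands for the part that bears it (a point fixed in the world has none). Each returns a list of dicts, best first, with "p" (0 to 1); they miss things now and then, are a little off and sometimes report something else, mostly with a low value. They report only what shows in the picture. A call takes as long as a camera call. They do not tell look-alikes from the thing itself.
- r.cut_out(name, camera): "mask" (400x640 bool, what is visible of it) and "extent" ([left, top, right, bottom] in pixels, round what is visible of it).
The state is a dict: "time_s": time; "joints": joint angles; "qd": joint speeds; "joint_torque": joint torques, N m; "tcp_pos": TCP position; "eef_rot": TCP orientation; "contact_force": force on the tool from outside, world axes, zero at the start; "moment": the same for the moment, N m; "gripper_width": finger opening in m.
Only numpy, scipy, OpenCV 4.12 (cv2) and the standard library are available. Lean on these libraries where they do the work, as an engineer would, in place of code of your own. Each camera call takes 0.05 s, during which the arm holds its last target. There are 200 camera calls.

## Working session

There is one attempt and no reset: what is moved stays moved. The work goes in short steps, Python scripts to look and compute and a tool call to move; the robot and the scene stay as the last step left them, time stands still between calls to the robot, and variables do not carry over. Pictures are saved under pics/ and viewed, about 8 in all and at most 12, crops included, and the job is handed in when it is done.

Besides the shell and the picture viewer there is one more tool, called after "Request:" in YAML: its name, and indented under it one key for each argument. servo_tool: Moves the arm, as the interface text tells. Its arguments: {"type":"object","properties":{"targets":{"type":"array"},"squeeze":{"type":"number"}},"required":["targets"]}

```bash
mkdir -p pics
cat > h.py <<'E'
from plant import r
import numpy as np, cv2
def pix(P,cam):
    c=r.get_calibration(cam);K=np.array(c["K"]);T=np.linalg.inv(np.array(c["extrinsics"]))
    p=(T[:3,:3]@np.atleast_2d(P).T).T+T[:3,3]
    q=(K@p.T).T; return q[:,:2]/q[:,2:]
def onz(u,v,z,cam):
    c=r.get_calibration(cam);K=np.array(c["K"]);E=np.array(c["extrinsics"])
    d=E[:3,:3]@np.linalg.solve(K,[u,v,1.]);o=E[:3,3]
    return o+d*(z-o[2])/d[2]
E
python3 - <<'E'
from h import *
a=r.capture("scene");b=r.capture("top");w=r.capture("wrist")
for n,i in zip(("scene","top","wrist"),(a,b,w)): cv2.imwrite(f"pics/{n}0.png",i)
cv2.imwrite("pics/st.png",cv2.resize(np.vstack([a,b]),(800,1000))[:,:] if 0 else np.vstack([cv2.resize(a,(480,300)),cv2.resize(b,(480,300))]))
for c in("scene","top"):
  for n in("case","lid","pin","block","ball_pin","marker","balance","tongue_home"):
    try:print(c,n,[(round(d["p"],2),[int(x) for x in d["extent"]]) for d in r.cut_out(n,c)][:4])
    except Exception as e:print(n,e)
  k=r.get_calibration(c);print(np.round(k["K"],1).tolist(),np.round(k["extrinsics"],3).tolist())
print(r.get_state(),r.grasp_offset)
E
```

```text
scene case [(0.56, [262, 138, 368, 270])]
scene lid [(0.65, [263, 142, 349, 244])]
scene pin [(0.68, [418, 202, 427, 219]), (0.64, [411, 219, 424, 235])]
scene block [(0.72, [400, 226, 458, 288])]
scene ball_pin [(0.65, [436, 250, 447, 263]), (0.47, [261, 136, 368, 271])]
scene marker [(0.51, [428, 221, 434, 250])]
scene balance [(0.82, [245, 129, 299, 179])]
scene tongue_home [(0.92, [262, 137, 370, 269])]
[[503.6, 0.0, 323.7], [0.0, 503.6, 202.1], [0.0, 0.0, 1.0]] [[-0.753, 0.412, -0.514, 1.298], [0.658, 0.495, -0.568, 0.831], [0.021, -0.765, -0.643, 0.996], [0.0, 0.0, 0.0, 1.0]]
top case [(0.94, [256, 121, 356, 217]), (0.56, [207, 218, 215, 222]), (0.21, [226, 220, 233, 227])]
top lid [(0.84, [255, 120, 356, 191]), (0.74, [256, 123, 353, 220])]
top pin [(0.69, [347, 221, 375, 266]), (0.56, [222, 246, 231, 253]), (0.53, [241, 252, 257, 258]), (0.18, [258, 123, 356, 192])]
top block [(0.64, [185, 204, 249, 233])]
top ball_pin [(0.66, [191, 210, 202, 215])]
top marker [(0.54, [204, 217, 213, 227])]
top balance [(0.87, [399, 188, 452, 252])]
top tongue_home [(0.66, [259, 121, 357, 222
[... 155 characters left out ...]
7], [0.0, 0.0, 0.0, 1.0]]
{'time_s': 0.95, 'joints': array([ 9.10490922e+01,  2.05469373e+01,  6.82092039e-01, -3.10793686e-04,
       -7.01366071e+01, -1.65071866e+01]), 'qd': array([-0.01065068,  0.01587977,  0.02224754,  0.05476816, -0.06911716,
       -0.02026894]), 'joint_torque': array([ 1.19618577e-03, -5.82380462e+01,  2.93311608e+01,  7.00219005e+00,
        1.26276558e-02, -1.79966514e-05]), 'tcp_pos': array([0.17991704, 0.65055309, 0.19615476]), 'eef_rot': array([ 1.79998524e+02, -1.32409785e-04, -1.54582000e+01]), 'contact_force': array([ 0.06328747,  0.53797895, -0.02878512]), 'moment': array([-0.00805624, -0.05627579,  0.01328486]), 'gripper_width': 0.08779084273621689} -0.0188
```

View pics/scene0.png

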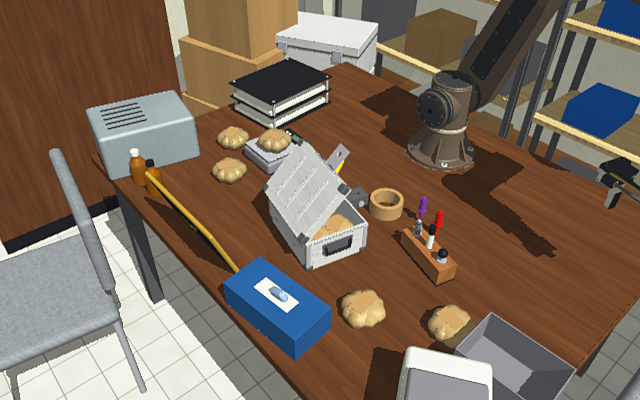

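View pics/top0.png

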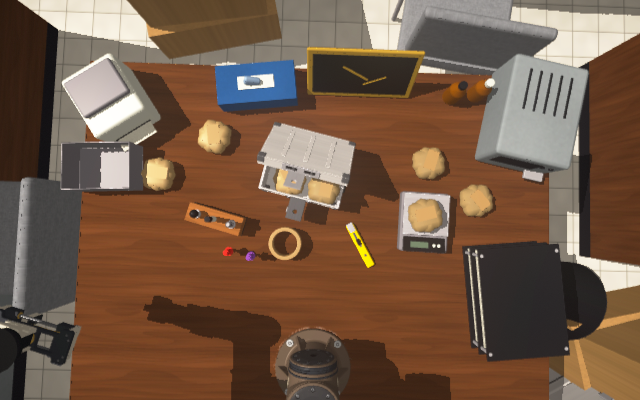

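The scene view shows the open case at (315,205) and the block at (430,255), holding a grey pin (418,228), a white marker (431,237) and a black ball pin (442,256). The purple (422,205) and red (439,217) look-alikes stand behind it. I'll enlarge to confirm.

Run:
```python
from h import *
a=cv2.imread("pics/scene0.png");b=cv2.imread("pics/top0.png")
A=cv2.resize(a[190:300,380:480],(400,440),interpolation=2)
A2=cv2.resize(a[130:280,250:380],(390,450),interpolation=2)
B=cv2.resize(b[110:270,175:375],(800,640),interpolation=2)
c=cv2.resize(np.vstack([np.hstack([A[:440],A2[:440]]), cv2.resize(B,(790,632))]),(592,803))
cv2.imwrite("pics/c1.png",cv2.resize(b[105:270,175:375],(720,594),interpolation=2))
cv2.imwrite("pics/c2.png",np.hstack([A[:440],A2[:440]]))
```

```text
(no output)
```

View pics/c1.png

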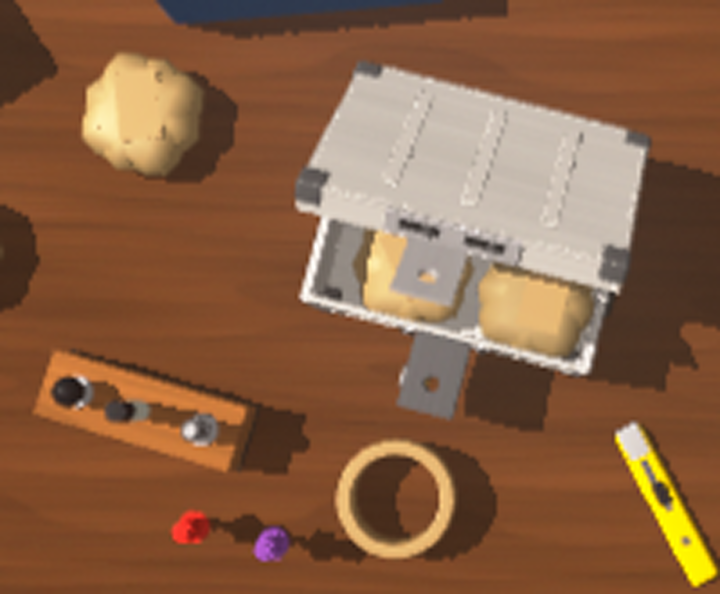

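View pics/c2.png

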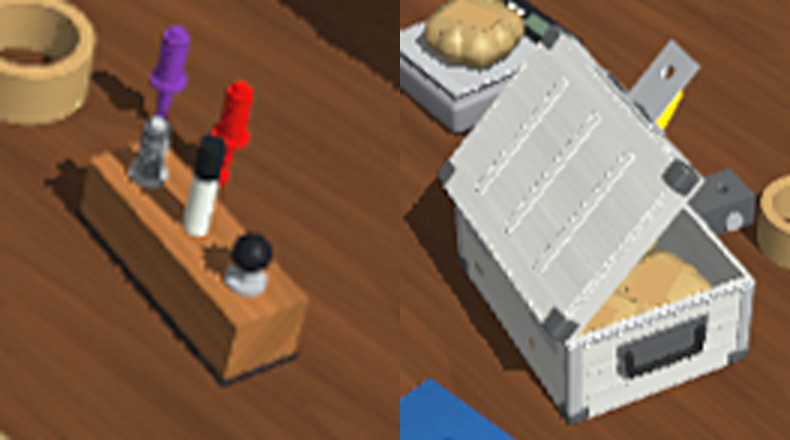

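Candidates for the pin are the grey one at top (231,223), the purple one at (250,256) and the red one at (228,251). The grey one has the tall knurled grip and sits in the block at the end nearest the case, so it is the one meant. Next I fit the poses.

```bash
cat >> h.py <<'E'
def caseW(p,P):
    P=np.atleast_2d(P).astype(float);c,s=np.cos(p[2]),np.sin(p[2])
    return np.c_[p[0]+c*P[:,0]-s*P[:,1],p[1]+s*P[:,0]+c*P[:,1],P[:,2]]
def lidC(th,s,h,y): return [.09-s*np.cos(th)+h*np.sin(th),y,.1+s*np.sin(th)+h*np.cos(th)]
E
python3 - <<'E'
from h import *
from scipy.optimize import least_squares
def t(x,y):return [175+x/3.6,105+y/3.6]
def sc(x,y):return [250+(x-400)/3,130+y/3]
def model(p):
    th=p[3];o=p[4];L=lambda s,h,y:lidC(th,s,h,y)
    top=[[-.09,.12,.1],[-.09,-.12,.1],[-.131,0,.1],[-.155,.023,.1],[-.155,-.023,.1],L(0,.025,.12),L(0,.025,-.12),L(.18,.025,.12),L(.18,.025,-.12),L(.221,.005,o)]
    s=[L(.221,.005,o),L(.18,.025,.12),L(.18,.025,-.12),L(0,.025,.12),L(0,.025,-.12),[-.09,.12,.1],[-.131,0,.1],[.09,.12,0],[-.09,.12,0]]
    return pix(caseW(p,top),"top"),pix(caseW(p,s),"scene")
mt=np.array([t(*a) for a in[(303,298),(590,372),(431,383),(398,403),(455,418),(365,66),(648,138),(300,200),(622,280),(427,275)]])
ms=np.array([sc(*a) for a in[(669,72),(682,175),(552,35),(560,325),(443,172),(752,283),(725,190),(577,415),(748,358)]])
f=lambda p:np.r_[(model(p)[0]-mt).ravel(),(model(p)[1]-ms).ravel()]
q=least_squares(f,[.6,.03,-.2,.7,.01],loss="soft_l1",x_scale=[.01,.01,.05,.05,.005]);p=q.x
print(np.round(p,4)); R=f(p).reshape(-1,2);print(np.round(R,1).tolist())
for n,P in dict(lock=[-.131,0,.1],tonguenow=[-.131,p[4],.105]).items():print(n,np.round(caseW(p,P),4))
np.save("case.npy",p)
# pin: button top centre
def ray(cam,u,v):
    c=r.get_calibration(cam);E=np.array(c["extrinsics"]);d=E[:3,:3]@np.linalg.solve(np.array(c["K"]),[u,v,1.]);return E[:3,3],d/np.linalg.norm(d)
b=least_squares(lambda P:np.r_[pix(P,"top")[0]-t(203,424),pix(P,"scene")[0]-[418.9,220.2]],[.4,.2,.1]);print("pin btn",b.x,b.fun)
print("pin top@.103",onz(*t(203,424),.103,"top"),"scene",onz(418.9,220.2,.103,"scene"),"collar scene",onz(417,236,.057,"scene"))
for a in[(57,352),(252,403),(233,470),(38,412)]:print(np.round(onz(*t(*a),.055,"top"),4))
E
```

```text
[ 0.6066  0.0377 -0.2241  0.7945  0.0135]
[[-0.3, 0.2], [-0.9, 0.2], [0.1, 0.4], [-0.4, 0.8], [-1.0, 0.6], [-0.8, -1.3], [0.2, -0.5], [-0.4, -3.5], [0.8, -2.1], [-0.0, 1.8], [1.2, -0.4], [3.1, -2.5], [2.0, -4.4], [-2.7, 2.4], [-1.7, -0.2], [0.3, -2.8], [-0.9, -1.5], [-1.9, 2.0], [-1.1, -1.1]]
lock [[0.4789 0.0668 0.1   ]]
tonguenow [[0.4819 0.08   0.105 ]]
pin btn [0.43785146 0.25487478 0.09776725] [-1.31511735  1.13550957 -1.60154691  0.08987244]
pin top@.103 [0.44142508 0.2500635  0.103     ] scene [0.43930127 0.26074034 0.103     ] collar scene [0.44796516 0.27000083 0.057     ]
[0.497  0.3855 0.055 ]
[0.4589 0.2199 0.055 ]
[0.4021 0.2336 0.055 ]
[0.446 0.399 0.055]
```

Run:
```python
from h import *
p=np.load("case.npy");tcp=r.get_state()["tcp_pos"]
for th in(.9,.8,.7,.6,.5,.4,.3,.2,.1,.05,0):
    c=lidC(th,.165,.025,.088); c[2]+=0.0095*np.tan(th)
    w=caseW(p,c)[0];print(th,np.round(w,4),"d cm",np.round((w-tcp)*100,1))
```

```text
0.9 [0.633  0.1219 0.2568] d cm [ 45.3 -52.9   6.1]
0.8 [0.6193 0.125  0.2456] d cm [ 43.9 -52.6   4.9]
0.7 [0.6065 0.128  0.2334] d cm [ 42.7 -52.3   3.7]
0.6 [0.5949 0.1306 0.2203] d cm [ 41.5 -52.    2.4]
0.5 [0.5844 0.133  0.2062] d cm [ 40.4 -51.8   1. ]
0.4 [0.5752 0.1351 0.1913] d cm [ 39.5 -51.5  -0.5]
0.3 [0.5674 0.1369 0.1756] d cm [ 38.7 -51.4  -2.1]
0.2 [0.5611 0.1383 0.1592] d cm [ 38.1 -51.2  -3.7]
0.1 [0.5562 0.1394 0.1423] d cm [ 37.6 -51.1  -5.4]
0.05 [0.5544 0.1398 0.1337] d cm [ 37.5 -51.1  -6.2]
0 [0.553  0.1402 0.125 ] d cm [ 37.3 -51.   -7.1]
```

Request:
servo_tool:
  targets:
    - {"dx":2,"dy":-2,"dz":2,"grip":0}
    - {"dx":4,"dy":-5,"dz":4,"spin":0.045,"grip":0}
    - {"dx":6.5,"dy":-8,"dz":6,"spin":0.045,"grip":0}
    - {"dx":9,"dy":-11,"dz":8,"spin":0.045,"grip":0}
    - {"dx":11.5,"dy":-14,"dz":9,"spin":0.045,"grip":0}
    - {"dx":14,"dy":-17,"dz":10,"spin":0.045,"grip":0}
    - {"dx":16.5,"dy":-20,"dz":11,"spin":0.045,"grip":0}
    - {"dx":19,"dy":-23,"dz":11,"spin":0.045,"grip":0}
    - {"dx":21.5,"dy":-26,"dz":11,"spin":0.045,"grip":0}
    - {"dx":24,"dy":-29,"dz":11,"spin":0.045,"grip":0}
  squeeze: 20

```text
validation failed for argument at $.ta...
```

Request:
servo_tool:
  targets:
    - {"dx":2.5,"dy":-3}
    - {"dx":5,"dy":-6}
    - {"dx":7.5,"dy":-9}
    - {"dx":10,"dy":-12}
    - {"dx":12.5,"dy":-15}
    - {"dx":15,"dy":-18}
    - {"dx":17.5,"dy":-21}
    - {"dx":20,"dy":-23.5}
    - {"dx":20,"dy":-23.5}
    - {"dx":20,"dy":-23.5}

```text
validation failed for argument at $.ta...
```

Request:
servo_tool:
  targets:
    - {"dx":2,"dy":-2,"dz":2,"spin":0.0,"grip":0}
    - {"dx":4,"dy":-5,"dz":4,"spin":0.045,"grip":0}
    - {"dx":6.5,"dy":-8,"dz":6,"spin":0.045,"grip":0}
    - {"dx":9,"dy":-11,"dz":8,"spin":0.045,"grip":0}
    - {"dx":11.5,"dy":-14,"dz":9,"spin":0.045,"grip":0}
    - {"dx":14,"dy":-17,"dz":10,"spin":0.045,"grip":0}
    - {"dx":16.5,"dy":-20,"dz":11,"spin":0.045,"grip":0}
    - {"dx":19,"dy":-23,"dz":11,"spin":0.045,"grip":0}
    - {"dx":21.5,"dy":-26,"dz":11,"spin":0.045,"grip":0}
    - {"dx":24,"dy":-29,"dz":11,"spin":0.045,"grip":0}
  squeeze: 20

```text
time_s: 1.78
tcp_pos: [0.4208, 0.3589, 0.3069]
eef_rot: [-179.9, -0.0, -12.9]
contact_force: [0.4, 1.8, -0.6]
gripper_width: 0.0263
```

Request:
servo_tool:
  targets:
    - {"dx":2.5,"dy":-3,"dz":0,"spin":0,"grip":0}
    - {"dx":5,"dy":-6,"dz":0,"spin":0,"grip":0}
    - {"dx":7.5,"dy":-9,"dz":0,"spin":0,"grip":0}
    - {"dx":10,"dy":-12,"dz":0,"spin":0,"grip":0}
    - {"dx":12.5,"dy":-15,"dz":0,"spin":0,"grip":0}
    - {"dx":15,"dy":-18,"dz":0,"spin":0,"grip":0}
    - {"dx":17.5,"dy":-21,"dz":0,"spin":0,"grip":0}
    - {"dx":20,"dy":-23.5,"dz":0,"spin":0,"grip":0}
    - {"dx":20,"dy":-23.5,"dz":-1,"spin":0,"grip":0}
    - {"dx":20,"dy":-23.5,"dz":-2,"spin":0,"grip":0}

```text
time_s: 2.62
tcp_pos: [0.6211, 0.1239, 0.2854]
eef_rot: [180.0, -0.0, -13.1]
contact_force: [-0.2, 1.1, 0.1]
gripper_width: 0.0003
```

Request:
servo_tool:
  targets:
    - {"dx":0,"dy":0,"dz":-1.5,"spin":0,"grip":0}
    - {"dx":0,"dy":0,"dz":-2.5,"spin":0,"grip":0}
    - {"dx":0,"dy":0,"dz":-3.3,"spin":0,"grip":0}
    - {"dx":-0.4,"dy":0.1,"dz":-4,"spin":0,"grip":0}
    - {"dx":-0.9,"dy":0.2,"dz":-4.6,"spin":0,"grip":0}
    - {"dx":-1.5,"dy":0.4,"dz":-5.2,"spin":0,"grip":0}
    - {"dx":-2.0,"dy":0.5,"dz":-5.8,"spin":0,"grip":0}
    - {"dx":-2.6,"dy":0.6,"dz":-6.5,"spin":0,"grip":0}
    - {"dx":-3.1,"dy":0.8,"dz":-7.2,"spin":0,"grip":0}
    - {"dx":-3.7,"dy":0.9,"dz":-7.9,"spin":0,"grip":0}

```text
time_s: 3.45
tcp_pos: [0.5824, 0.1348, 0.2067]
eef_rot: [-180.0, -0.0, -12.9]
contact_force: [0.4, 0.2, -0.3]
gripper_width: 0.0007
```

Request:
servo_tool:
  targets:
    - {"dx":-0.2,"dy":0,"dz":-0.5,"spin":0,"grip":0}
    - {"dx":-0.4,"dy":0.1,"dz":-0.9,"spin":0,"grip":0}
    - {"dx":-0.6,"dy":0.1,"dz":-1.3,"spin":0,"grip":0}
    - {"dx":-0.8,"dy":0.2,"dz":-1.7,"spin":0,"grip":0}
    - {"dx":-1.0,"dy":0.2,"dz":-2.1,"spin":0,"grip":0}
    - {"dx":-1.2,"dy":0.2,"dz":-2.6,"spin":0,"grip":0}
    - {"dx":-1.4,"dy":0.3,"dz":-3.1,"spin":0,"grip":0}
    - {"dx":-1.6,"dy":0.3,"dz":-3.6,"spin":0,"grip":0}
    - {"dx":-1.8,"dy":0.3,"dz":-4.1,"spin":0,"grip":0}
    - {"dx":-2.0,"dy":0.3,"dz":-4.6,"spin":0,"grip":0}

```text
time_s: 4.28
tcp_pos: [0.563, 0.1376, 0.1613]
eef_rot: [-180.0, -0.0, -12.9]
contact_force: [-1.5, 0.8, 4.4]
gripper_width: 0.0007
```

Run:
```python
from h import *
a=r.capture("scene");b=r.capture("top")
cv2.imwrite("pics/c3.png",np.hstack([cv2.resize(a[130:280,230:370],(392,420),interpolation=2),cv2.resize(b[110:260,240:380],(392,420),interpolation=2)]))
s=r.get_state();print(s["tcp_pos"],s["contact_force"],s["moment"])
```

```text
[0.56221222 0.13739246 0.16017142] [ 1.11398253 -0.55670725 -0.38173341] [-0.0243906  -0.04073295  0.00149803]
```

View pics/c3.png

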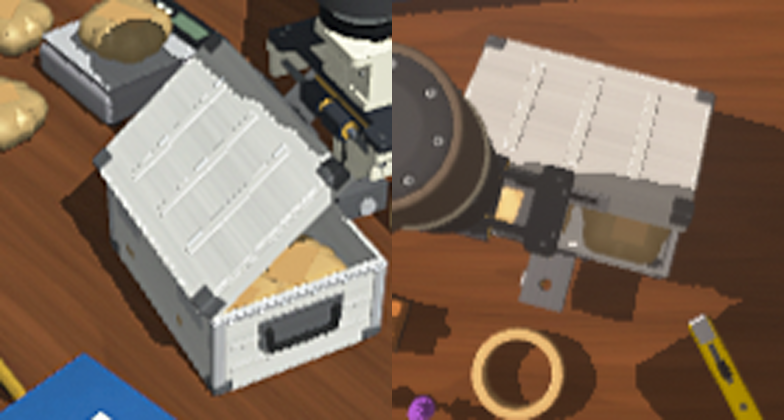

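The lid went part of the way down and the closed fingers slipped off its front edge. They now stand just in front of the lip. I'll work out the present angle.

Run:
```python
from h import *
p=np.load("case.npy")
for th in(.4,.5,.6,.7,.8):
    P=caseW(p,[lidC(th,.18,.025,-.12),lidC(th,.18,.025,.12),lidC(th,0,.025,.12),lidC(th,0,.025,-.12)])
    a=pix(P,"scene")-[230,130];b=pix(P,"top")-[240,110]
    print(th,np.round(a*2.8).tolist(),np.round(b*2.8+[392,0]).tolist())
```

```text
0.4 [[246.0, 53.0], [371.0, 188.0], [206.0, 303.0], [99.0, 153.0]] [[679.0, 250.0], [437.0, 188.0], [489.0, 40.0], [713.0, 98.0]]
0.5 [[237.0, 43.0], [362.0, 178.0], [204.0, 304.0], [97.0, 155.0]] [[682.0, 240.0], [438.0, 176.0], [490.0, 38.0], [714.0, 97.0]]
0.6 [[227.0, 34.0], [352.0, 169.0], [202.0, 306.0], [95.0, 157.0]] [[687.0, 227.0], [439.0, 162.0], [490.0, 36.0], [714.0, 95.0]]
0.7 [[216.0, 27.0], [340.0, 162.0], [200.0, 308.0], [93.0, 158.0]] [[691.0, 213.0], [440.0, 147.0], [491.0, 35.0], [714.0, 93.0]]
0.8 [[203.0, 20.0], [327.0, 156.0], [198.0, 310.0], [91.0, 160.0]] [[696.0, 197.0], [442.0, 131.0], [492.0, 34.0], [715.0, 92.0]]
```

Request:
servo_tool:
  targets:
    - {"dx":-2,"dy":0.4,"dz":0,"spin":0,"grip":0}
    - {"dx":-4,"dy":0.9,"dz":0,"spin":0,"grip":0}
    - {"dx":-4,"dy":0.9,"dz":3,"spin":0,"grip":0}
    - {"dx":-4,"dy":0.9,"dz":7,"spin":0,"grip":0}
    - {"dx":-4,"dy":0.9,"dz":11,"spin":0,"grip":0}
    - {"dx":-2,"dy":0.4,"dz":13,"spin":0,"grip":0}
    - {"dx":1,"dy":-0.3,"dz":13,"spin":0,"grip":0}
    - {"dx":4,"dy":-0.8,"dz":13,"spin":0,"grip":0}
    - {"dx":7,"dy":-1.5,"dz":13,"spin":0,"grip":0}
    - {"dx":7,"dy":-1.5,"dz":12,"spin":0,"grip":0}

```text
time_s: 5.22
tcp_pos: [0.6376, 0.1215, 0.2807]
eef_rot: [180.0, -0.1, -13.0]
contact_force: [-0.1, 0.4, -1.4]
gripper_width: 0.0005
```

Request:
servo_tool:
  targets:
    - {"dx":0,"dy":0,"dz":-1,"spin":0,"grip":0}
    - {"dx":0,"dy":0,"dz":-2,"spin":0,"grip":0}
    - {"dx":0,"dy":0,"dz":-3,"spin":0,"grip":0}
    - {"dx":0,"dy":0,"dz":-4,"spin":0,"grip":0}
    - {"dx":0,"dy":0,"dz":-4.5,"spin":0,"grip":0}
    - {"dx":0,"dy":0,"dz":-5,"spin":0,"grip":0}
    - {"dx":0,"dy":0,"dz":-5.5,"spin":0,"grip":0}
    - {"dx":0,"dy":0,"dz":-6,"spin":0,"grip":0}
    - {"dx":0,"dy":0,"dz":-6.4,"spin":0,"grip":0}
    - {"dx":0,"dy":0,"dz":-6.8,"spin":0,"grip":0}

```text
time_s: 6.05
tcp_pos: [0.633, 0.1226, 0.213]
eef_rot: [-180.0, -0.0, -12.9]
contact_force: [-0.7, 0.1, 0.7]
gripper_width: 0.0006
```

Request:
servo_tool:
  targets:
    - {"dx":0,"dy":0,"dz":-0.4,"spin":0,"grip":0}
    - {"dx":0,"dy":0,"dz":-0.8,"spin":0,"grip":0}
    - {"dx":0,"dy":0,"dz":-1.2,"spin":0,"grip":0}
    - {"dx":0,"dy":0,"dz":-1.6,"spin":0,"grip":0}
    - {"dx":-0.2,"dy":0,"dz":-1.9,"spin":0,"grip":0}
    - {"dx":-0.4,"dy":0.1,"dz":-2.2,"spin":0,"grip":0}
    - {"dx":-0.6,"dy":0.1,"dz":-2.5,"spin":0,"grip":0}
    - {"dx":-0.8,"dy":0.2,"dz":-2.8,"spin":0,"grip":0}
    - {"dx":-1.0,"dy":0.2,"dz":-3.1,"spin":0,"grip":0}
    - {"dx":-1.2,"dy":0.3,"dz":-3.4,"spin":0,"grip":0}

```text
time_s: 6.88
tcp_pos: [0.6215, 0.1255, 0.1801]
eef_rot: [-180.0, -0.1, -12.9]
contact_force: [-0.2, -1.3, 5.4]
gripper_width: 0.0002
```

Request:
servo_tool:
  targets:
    - {"dx":-0.5,"dy":0.1,"dz":-0.5,"spin":0,"grip":0}
    - {"dx":-0.9,"dy":0.2,"dz":-1.0,"spin":0,"grip":0}
    - {"dx":-1.3,"dy":0.3,"dz":-1.5,"spin":0,"grip":0}
    - {"dx":-1.7,"dy":0.3,"dz":-2.0,"spin":0,"grip":0}
    - {"dx":-2.0,"dy":0.4,"dz":-2.5,"spin":0,"grip":0}
    - {"dx":-2.3,"dy":0.4,"dz":-3.0,"spin":0,"grip":0}
    - {"dx":-2.5,"dy":0.5,"dz":-3.5,"spin":0,"grip":0}
    - {"dx":-2.7,"dy":0.5,"dz":-4.0,"spin":0,"grip":0}
    - {"dx":-2.8,"dy":0.6,"dz":-4.4,"spin":0,"grip":0}
    - {"dx":-2.9,"dy":0.6,"dz":-4.8,"spin":0,"grip":0}

```text
time_s: 7.72
tcp_pos: [0.5914, 0.1314, 0.1304]
eef_rot: [180.0, 0.0, -12.9]
contact_force: [-1.7, -0.9, 3.3]
gripper_width: 0.0003
```

Request:
servo_tool:
  targets:
    - {"dx":0,"dy":0,"dz":-0.1,"spin":0,"grip":0}
    - {"dx":0,"dy":0,"dz":-0.2,"spin":0,"grip":0}
    - {"dx":0,"dy":0,"dz":-0.3,"spin":0,"grip":0}
    - {"dx":0,"dy":0,"dz":-0.4,"spin":0,"grip":0}
    - {"dx":0,"dy":0,"dz":-0.45,"spin":0,"grip":0}
    - {"dx":0,"dy":0,"dz":-0.5,"spin":0,"grip":0}
    - {"dx":0,"dy":0,"dz":-0.5,"spin":0,"grip":0}
    - {"dx":0,"dy":0,"dz":-0.55,"spin":0,"grip":0}
    - {"dx":0,"dy":0,"dz":-0.55,"spin":0,"grip":0}
    - {"dx":0,"dy":0,"dz":-0.55,"spin":0,"grip":0}

```text
time_s: 8.55
tcp_pos: [0.592, 0.1316, 0.1257]
eef_rot: [-180.0, -0.0, -12.9]
contact_force: [-0.3, 0.1, 1.4]
gripper_width: 0.0006
```

Request:
servo_tool:
  targets:
    - {"dx":0,"dy":0,"dz":-0.02,"spin":0,"grip":0}
    - {"dx":0,"dy":0,"dz":-0.04,"spin":0,"grip":0}
    - {"dx":0,"dy":0,"dz":-0.06,"spin":0,"grip":0}
    - {"dx":0,"dy":0,"dz":-0.08,"spin":0,"grip":0}
    - {"dx":0,"dy":0,"dz":-0.1,"spin":0,"grip":0}
    - {"dx":0,"dy":0,"dz":-0.1,"spin":0,"grip":0}
    - {"dx":0,"dy":0,"dz":-0.1,"spin":0,"grip":0}
    - {"dx":0,"dy":0,"dz":-0.1,"spin":0,"grip":0}
    - {"dx":0,"dy":0,"dz":-0.1,"spin":0,"grip":0}
    - {"dx":0,"dy":0,"dz":-0.1,"spin":0,"grip":0}

```text
time_s: 9.38
tcp_pos: [0.5919, 0.1316, 0.1246]
eef_rot: [-180.0, -0.0, -12.9]
contact_force: [-0.4, 0.3, 1.5]
gripper_width: 0.0007
```

Request:
servo_tool:
  targets:
    - {"dx":0,"dy":0,"dz":-0.02,"spin":0,"grip":0}
    - {"dx":0,"dy":0,"dz":-0.04,"spin":0,"grip":0}
    - {"dx":0,"dy":0,"dz":-0.06,"spin":0,"grip":0}
    - {"dx":0,"dy":0,"dz":-0.08,"spin":0,"grip":0}
    - {"dx":0,"dy":0,"dz":-0.1,"spin":0,"grip":0}
    - {"dx":0,"dy":0,"dz":-0.12,"spin":0,"grip":0}
    - {"dx":0,"dy":0,"dz":-0.14,"spin":0,"grip":0}
    - {"dx":0,"dy":0,"dz":-0.16,"spin":0,"grip":0}
    - {"dx":0,"dy":0,"dz":-0.18,"spin":0,"grip":0}
    - {"dx":0,"dy":0,"dz":-0.2,"spin":0,"grip":0}

```text
time_s: 10.22
tcp_pos: [0.5919, 0.1316, 0.1226]
eef_rot: [180.0, 0.0, -12.9]
contact_force: [-1.1, -0.4, 1.7]
gripper_width: 0.0007
```

Run:
```python
from h import *
a=r.capture("scene");b=r.capture("top");w=r.capture("wrist")
cv2.imwrite("pics/c4.png",np.hstack([cv2.resize(a[130:280,230:370],(392,420),interpolation=2),cv2.resize(w,(400,250))[:] if 0 else cv2.copyMakeBorder(cv2.resize(w,(400,250)),0,170,0,0,0)]))
s=r.get_state();print(s["tcp_pos"],s["contact_force"],s["moment"])
print(r.get_calibration("wrist"))
```

```text
[0.59190248 0.1315555  0.1225993 ] [ 0.0835801  -0.33869565  2.43434579] [ 0.08169252  0.21601889 -0.00719547]
{'K': array([[309.70691629,   0.        , 323.02533323],
       [  0.        , 309.70691629, 198.75906795],
       [  0.        ,   0.        ,   1.        ]]), 'extrinsics': array([[-0.22280452, -0.93548713, -0.27426624,  0.66476569],
       [-0.97486184,  0.21426445,  0.06111578,  0.11406593],
       [ 0.00159248,  0.28098856, -0.9597098 ,  0.31201292],
       [ 0.        ,  0.        ,  0.        ,  1.        ]])}
```

View pics/c4.png

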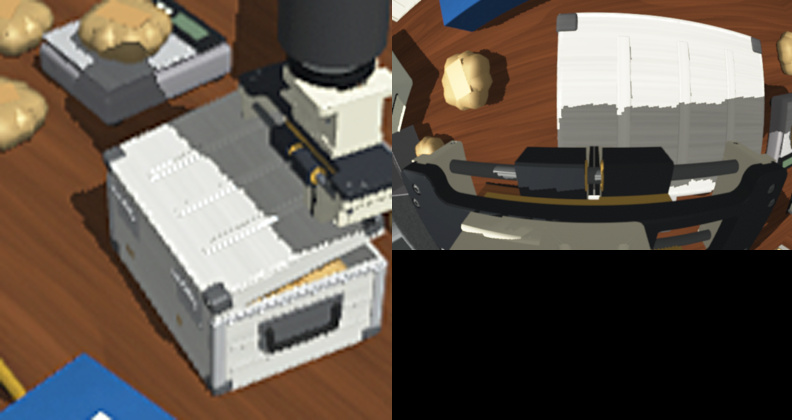

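Run:
```python
from h import *
p=np.load("case.npy");s=r.get_state()
a=r.capture("scene")
I=cv2.resize(a[130:280,230:370],(560,600),interpolation=2)
def dr(P,c):
    q=(pix(P,"scene")-[230,130])*4
    cv2.polylines(I,[q.astype(int).reshape(-1,1,2)],True,c,1)
for th,c in((0,(0,255,0)),(.15,(0,0,255))):
    dr(caseW(p,[lidC(th,.18,.025,-.12),lidC(th,.18,.025,.12),lidC(th,0,.025,.12),lidC(th,0,.025,-.12)]),c)
dr(caseW(p,[[-.09,.12,0],[.09,.12,0],[.09,.12,.1],[-.09,.12,.1]]),(255,0,0))
q=((pix(s["tcp_pos"],"scene")-[230,130])*4)[0].astype(int);cv2.circle(I,tuple(map(int,q)),4,(255,0,255),-1)
cv2.imwrite("pics/c5.png",I)
```

```text
(no output)
```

View pics/c5.png

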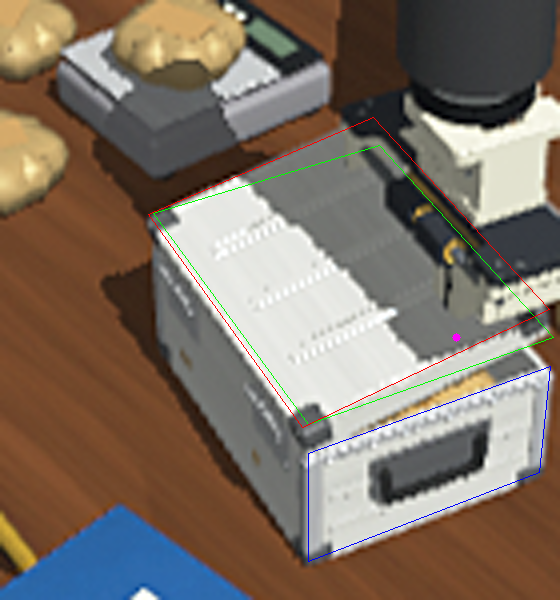

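Request:
servo_tool:
  targets:
    - {"dx":0,"dy":0,"dz":-0.1,"spin":0,"grip":0}
    - {"dx":0,"dy":0,"dz":-0.2,"spin":0,"grip":0}
    - {"dx":0,"dy":0,"dz":-0.3,"spin":0,"grip":0}
    - {"dx":0,"dy":0,"dz":-0.4,"spin":0,"grip":0}
    - {"dx":0,"dy":0,"dz":-0.5,"spin":0,"grip":0}
    - {"dx":0,"dy":0,"dz":-0.6,"spin":0,"grip":0}
    - {"dx":0,"dy":0,"dz":-0.7,"spin":0,"grip":0}
    - {"dx":0,"dy":0,"dz":-0.7,"spin":0,"grip":0}
    - {"dx":0,"dy":0,"dz":-0.7,"spin":0,"grip":0}
    - {"dx":0,"dy":0,"dz":-0.7,"spin":0,"grip":0}

```text
time_s: 11.25
tcp_pos: [0.5919, 0.1315, 0.1155]
eef_rot: [180.0, 0.0, -12.9]
contact_force: [-0.4, -0.2, 0.0]
gripper_width: 0.0002
```

Request:
servo_tool:
  targets:
    - {"dx":0,"dy":0,"dz":-0.05,"spin":0,"grip":0}
    - {"dx":0,"dy":0,"dz":-0.1,"spin":0,"grip":0}
    - {"dx":0,"dy":0,"dz":-0.15,"spin":0,"grip":0}
    - {"dx":0,"dy":0,"dz":-0.2,"spin":0,"grip":0}
    - {"dx":0,"dy":0,"dz":-0.25,"spin":0,"grip":0}
    - {"dx":0,"dy":0,"dz":-0.3,"spin":0,"grip":0}
    - {"dx":0,"dy":0,"dz":-0.35,"spin":0,"grip":0}
    - {"dx":0,"dy":0,"dz":-0.4,"spin":0,"grip":0}
    - {"dx":0,"dy":0,"dz":-0.4,"spin":0,"grip":0}
    - {"dx":0,"dy":0,"dz":-0.4,"spin":0,"grip":0}

```text
time_s: 12.08
tcp_pos: [0.5919, 0.1316, 0.1115]
eef_rot: [180.0, 0.0, -12.9]
contact_force: [-0.4, -0.2, -0.3]
gripper_width: 0.0003
```

Run:
```python
from h import *
a=r.capture("scene");b=r.capture("wrist")
x=cv2.resize(a[140:250,250:370],(480,440),interpolation=2)
cv2.imwrite("pics/c6.png",np.hstack([x,cv2.resize(b[200:400,200:520],(320,200)) if 0 else cv2.copyMakeBorder(cv2.resize(b[0:330,240:640],(320,264)),0,176,0,0,0)]))
s=r.get_state();print(s["tcp_pos"],s["contact_force"],s["joint_torque"])
```

```text
[0.59195338 0.13151994 0.11152353] [-0.13260703  0.30830937  0.22385122] [-5.34507958e-02 -5.15242624e+01  2.62409431e+01  6.21910930e+00
  1.34628844e-01  1.87068049e-04]
```

View pics/c6.png

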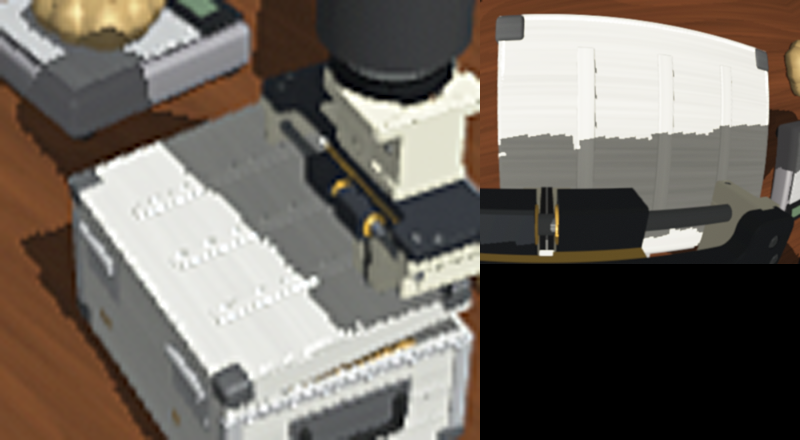

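Run:
```python
from h import *
s=r.get_state();t=s["tcp_pos"]
for z in(.11,.125,.13,.14,.15):print(z,np.round(onz(342.5,213,z,"scene"),3))
for z in(0,.0188,.04,.066):print(z,((pix(t+[0,0,z],"scene")-[250,140])*4).round())
print(((pix([t+[.004,.021,0],t+[-.004,-.021,0]],"scene")-[250,140])*4).round())
p=np.load("case.npy")
for th in(0,.05,.1):print(th,((pix(caseW(p,[lidC(th,.18,.025,.12),lidC(th,.18,.0,.12),lidC(th,0,.025,-.12),lidC(th,0,.025,.12),[-.09,.12,.1],[.09,.12,.1]]),"scene")-[250,140])*4).round().tolist())
```

```text
0.11 [0.582 0.115 0.11 ]
0.125 [0.594 0.127 0.125]
0.13 [0.598 0.131 0.13 ]
0.14 [0.606 0.139 0.14 ]
0.15 [0.614 0.147 0.15 ]
0 [[376. 310.]]
0.0188 [[377. 288.]]
0.04 [[379. 264.]]
0.066 [[381. 233.]]
[[393. 329.]
 [359. 291.]]
0 [[474.0, 298.0], [471.0, 326.0], [73.0, 173.0], [228.0, 385.0], [471.0, 326.0], [228.0, 414.0]]
0.05 [[473.0, 288.0], [471.0, 316.0], [72.0, 174.0], [226.0, 386.0], [471.0, 326.0], [228.0, 414.0]]
0.1 [[471.0, 279.0], [472.0, 306.0], [70.0, 174.0], [225.0, 386.0], [471.0, 326.0], [228.0, 414.0]]
```

Request:
servo_tool:
  targets:
    - {"dx":0,"dy":0,"dz":-0.05,"spin":0,"grip":0}
    - {"dx":0,"dy":0,"dz":-0.1,"spin":0,"grip":0}
    - {"dx":0,"dy":0,"dz":-0.15,"spin":0,"grip":0}
    - {"dx":0,"dy":0,"dz":-0.2,"spin":0,"grip":0}
    - {"dx":0,"dy":0,"dz":-0.25,"spin":0,"grip":0}
    - {"dx":0,"dy":0,"dz":-0.3,"spin":0,"grip":0}
    - {"dx":0,"dy":0,"dz":-0.3,"spin":0,"grip":0}
    - {"dx":0,"dy":0,"dz":-0.3,"spin":0,"grip":0}
    - {"dx":0,"dy":0,"dz":-0.3,"spin":0,"grip":0}
    - {"dx":0,"dy":0,"dz":-0.3,"spin":0,"grip":0}

```text
time_s: 13.02
tcp_pos: [0.592, 0.1315, 0.1086]
eef_rot: [180.0, -0.0, -12.9]
contact_force: [0.2, 0.4, 0.3]
gripper_width: 0.0007
```

Run:
```python
from h import *
a=r.capture("scene");cv2.imwrite("pics/s2.png",a)
s=r.get_state();print(s["contact_force"],s["moment"])
x=cv2.resize(a[140:250,250:370],(480,440),interpolation=2)
o=cv2.imread("pics/c6.png")[:,:480]
# track patches
g=lambda i:cv2.cvtColor(i,6)
for n,(u,v) in dict(cap=(455,295),backcap=(230,385),finger=(365,265),rib=(330,285),sidewall=(430,395)).items():
    t=g(o)[v-18:v+18,max(u-18,0):u+18];R=g(x)[v-50:v+45,u-50:min(u+50,480)]
    m=cv2.matchTemplate(R,t,5);_,q,_,l=cv2.minMaxLoc(m);print(n,round(q,2),l[0]-32,l[1]-32)
```

```text
[-0.00555054  0.37304668 -0.46355763] [-0.0327725   0.05549942  0.00126106]
cap 0.97 0 4
backcap 0.97 0 0
finger 0.98 0 4
rib 0.85 0 4
sidewall 1.0 0 0
```

Request:
servo_tool:
  targets:
    - {"dx":0,"dy":0,"dz":-0.05,"spin":0,"grip":0}
    - {"dx":0,"dy":0,"dz":-0.1,"spin":0,"grip":0}
    - {"dx":0,"dy":0,"dz":-0.15,"spin":0,"grip":0}
    - {"dx":0,"dy":0,"dz":-0.18,"spin":0,"grip":0}
    - {"dx":0,"dy":0,"dz":-0.21,"spin":0,"grip":0}
    - {"dx":0,"dy":0,"dz":-0.24,"spin":0,"grip":0}
    - {"dx":0,"dy":0,"dz":-0.26,"spin":0,"grip":0}
    - {"dx":0,"dy":0,"dz":-0.28,"spin":0,"grip":0}
    - {"dx":0,"dy":0,"dz":-0.3,"spin":0,"grip":0}
    - {"dx":0,"dy":0,"dz":-0.3,"spin":0,"grip":0}

```text
time_s: 13.9
tcp_pos: [0.5919, 0.1316, 0.1056]
eef_rot: [180.0, 0.0, -12.9]
contact_force: [-1.6, -0.1, 1.6]
gripper_width: 0.0006
```

Run:
```python
from h import *
a=r.capture("scene");cv2.imwrite("pics/s3.png",a)
s=r.get_state();print(s["tcp_pos"],s["contact_force"],s["moment"])
x=cv2.resize(a[140:250,250:370],(480,440),interpolation=2)
o=cv2.imread("pics/c6.png")[:,:480]
g=lambda i:cv2.cvtColor(i,6)
for n,(u,v) in dict(cap=(455,295),backcap=(230,385),finger=(365,265),rib=(330,285),sidewall=(430,395)).items():
    t=g(o)[v-18:v+18,max(u-18,0):u+18];R=g(x)[v-50:v+45,u-50:min(u+50,480)]
    m=cv2.matchTemplate(R,t,5);_,q,_,l=cv2.minMaxLoc(m);print(n,round(q,2),l[0]-32,l[1]-32)
# gap check: grey/orange interior pixels along the right side
```

```text
[0.59193115 0.13155923 0.10561317] [-0.88608242 -0.24198702  0.57877709] [ 0.07908388  0.32045765 -0.05624049]
cap 0.96 1 7
backcap 0.98 1 0
finger 0.96 0 7
rib 0.58 -5 8
sidewall 1.0 0 0
```

Request:
servo_tool:
  targets:
    - {"dx":0,"dy":0,"dz":-0.05,"spin":0,"grip":0}
    - {"dx":0,"dy":0,"dz":-0.1,"spin":0,"grip":0}
    - {"dx":0,"dy":0,"dz":-0.15,"spin":0,"grip":0}
    - {"dx":0,"dy":0,"dz":-0.2,"spin":0,"grip":0}
    - {"dx":0,"dy":0,"dz":-0.24,"spin":0,"grip":0}
    - {"dx":0,"dy":0,"dz":-0.28,"spin":0,"grip":0}
    - {"dx":0,"dy":0,"dz":-0.32,"spin":0,"grip":0}
    - {"dx":0,"dy":0,"dz":-0.36,"spin":0,"grip":0}
    - {"dx":0,"dy":0,"dz":-0.4,"spin":0,"grip":0}
    - {"dx":0,"dy":0,"dz":-0.4,"spin":0,"grip":0}

```text
time_s: 14.78
tcp_pos: [0.5919, 0.1316, 0.1015]
eef_rot: [180.0, 0.0, -12.9]
contact_force: [0.5, 0.5, 0.1]
gripper_width: 0.0004
```

```bash
cat > trk.py <<'E'
from h import *
a=r.capture("scene")
s=r.get_state();print(s["tcp_pos"],s["contact_force"],s["moment"])
x=cv2.resize(a[140:250,250:370],(480,440),interpolation=2)
o=cv2.imread("pics/c6.png")[:,:480]
g=lambda i:cv2.cvtColor(i,6)
for n,(u,v) in dict(cap=(455,295),backcap=(230,385),finger=(365,265)).items():
    t=g(o)[v-18:v+18,max(u-18,0):u+18];R=g(x)[v-50:v+60,u-50:min(u+50,480)]
    m=cv2.matchTemplate(R,t,5);_,q,_,l=cv2.minMaxLoc(m);print(n,round(q,2),l[0]-32,l[1]-32)
hsv=cv2.cvtColor(a[205:245,305:368],40);m=(hsv[...,1]>90)&(hsv[...,0]>8)&(hsv[...,0]<30)&(hsv[...,2]>120);print("orange gap px",m.sum())
cv2.imwrite("pics/gap.png",x)
E
python3 trk.py
```

```text
[0.59197477 0.13155272 0.10155394] [-1.46583539 -0.20541579  0.33890727] [ 0.00405589  0.10712467 -0.01526465]
cap 0.95 2 12
backcap 0.95 2 0
finger 0.97 -1 12
orange gap px 4
```

Request:
servo_tool:
  targets:
    - {"dx":0,"dy":0,"dz":-0.05,"spin":0,"grip":0}
    - {"dx":0,"dy":0,"dz":-0.1,"spin":0,"grip":0}
    - {"dx":0,"dy":0,"dz":-0.14,"spin":0,"grip":0}
    - {"dx":0,"dy":0,"dz":-0.17,"spin":0,"grip":0}
    - {"dx":0,"dy":0,"dz":-0.2,"spin":0,"grip":0}
    - {"dx":0,"dy":0,"dz":-0.22,"spin":0,"grip":0}
    - {"dx":0,"dy":0,"dz":-0.24,"spin":0,"grip":0}
    - {"dx":0,"dy":0,"dz":-0.26,"spin":0,"grip":0}
    - {"dx":0,"dy":0,"dz":-0.28,"spin":0,"grip":0}
    - {"dx":0,"dy":0,"dz":-0.3,"spin":0,"grip":0}

```text
time_s: 15.67
tcp_pos: [0.5919, 0.1315, 0.0987]
eef_rot: [-180.0, -0.0, -12.9]
contact_force: [-0.6, -0.4, 2.2]
gripper_width: 0.0003
```

```bash
python3 trk.py
```

```text
[0.59192525 0.13156557 0.0985925 ] [-1.44396828  0.28468373  0.92449231] [0.09815428 0.31373576 0.00912555]
cap 0.91 2 16
backcap 0.96 3 0
finger 0.97 -1 15
orange gap px 3
```

Run:
```python
from h import *
a=r.capture("scene");w=r.capture("wrist");t=r.get_state()["tcp_pos"]
x=cv2.resize(a[180:240,305:385],(800,600),interpolation=cv2.INTER_NEAREST)
for z,c in((0,(255,0,255)),(.066,(0,255,255))):
    q=((pix(t+[0,0,z],"scene")[0]-[305,180])*10).astype(int);cv2.circle(x,tuple(map(int,q)),5,c,2)
p=np.load("case.npy")
q=((pix(caseW(p,[lidC(0,.18,.025,-.12),lidC(0,.18,.025,.12),lidC(0,0,.025,.12),lidC(0,0,.025,-.12)]),"scene")-[305,180])*10).astype(int)
cv2.polylines(x,[q.reshape(-1,1,2)],True,(0,255,0),1)
cv2.imwrite("pics/c7.png",x)
cv2.imwrite("pics/w1.png",w)
```

```text
(no output)
```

View pics/c7.png

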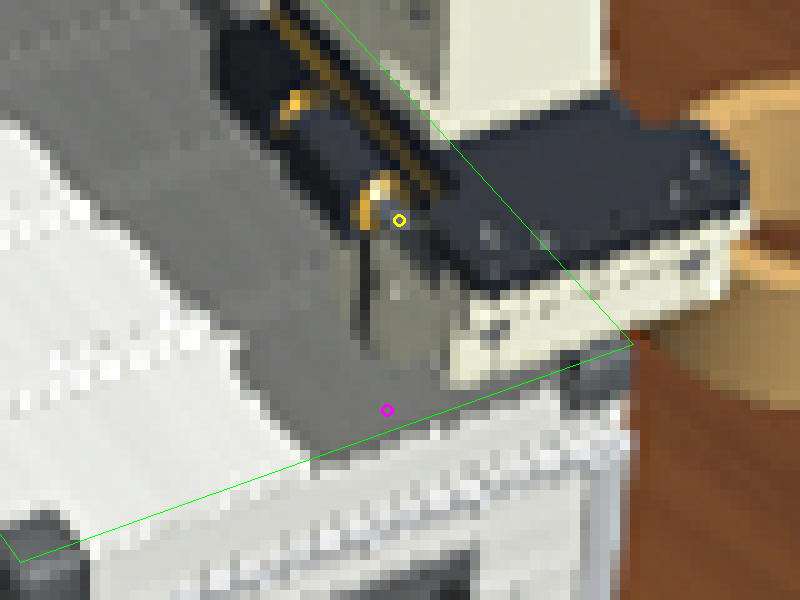

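Request:
servo_tool:
  targets:
    - {"dx":0,"dy":0,"dz":-0.05,"spin":0,"grip":0}
    - {"dx":0,"dy":0,"dz":-0.08,"spin":0,"grip":0}
    - {"dx":0,"dy":0,"dz":-0.1,"spin":0,"grip":0}
    - {"dx":0,"dy":0,"dz":-0.12,"spin":0,"grip":0}
    - {"dx":0,"dy":0,"dz":-0.14,"spin":0,"grip":0}
    - {"dx":0,"dy":0,"dz":-0.16,"spin":0,"grip":0}
    - {"dx":0,"dy":0,"dz":-0.18,"spin":0,"grip":0}
    - {"dx":0,"dy":0,"dz":-0.2,"spin":0,"grip":0}
    - {"dx":0,"dy":0,"dz":-0.2,"spin":0,"grip":0}
    - {"dx":0,"dy":0,"dz":-0.2,"spin":0,"grip":0}

```text
time_s: 16.65
tcp_pos: [0.592, 0.1315, 0.0966]
eef_rot: [180.0, -0.0, -12.9]
contact_force: [0.2, 1.1, 1.4]
gripper_width: 0.0004
```

```bash
python3 trk.py
```

```text
[0.59200208 0.13153146 0.09662572] [-0.34668164  0.15025909 -0.38053775] [ 0.00762156  0.26925688 -0.00466736]
cap 0.87 2 18
backcap 0.96 3 0
finger 0.97 -1 18
orange gap px 4
```

Request:
servo_tool:
  targets:
    - {"dx":0,"dy":0,"dz":-0.05,"spin":0,"grip":0}
    - {"dx":0,"dy":0,"dz":-0.08,"spin":0,"grip":0}
    - {"dx":0,"dy":0,"dz":-0.12,"spin":0,"grip":0}
    - {"dx":0,"dy":0,"dz":-0.15,"spin":0,"grip":0}
    - {"dx":0,"dy":0,"dz":-0.18,"spin":0,"grip":0}
    - {"dx":0,"dy":0,"dz":-0.21,"spin":0,"grip":0}
    - {"dx":0,"dy":0,"dz":-0.24,"spin":0,"grip":0}
    - {"dx":0,"dy":0,"dz":-0.27,"spin":0,"grip":0}
    - {"dx":0,"dy":0,"dz":-0.3,"spin":0,"grip":0}
    - {"dx":0,"dy":0,"dz":-0.3,"spin":0,"grip":0}

```text
time_s: 17.53
tcp_pos: [0.592, 0.1316, 0.0949]
eef_rot: [-180.0, -0.0, -12.9]
contact_force: [-5.9, 0.7, 11.1]
gripper_width: 0.0006
```

```bash
python3 trk.py
```

```text
[0.59196793 0.13158667 0.09488149] [-6.23812322  1.18874606 10.35581185] [0.149342   2.04562619 0.02671433]
cap 0.85 2 20
backcap 0.97 4 0
finger 0.96 -1 20
orange gap px 4
```

The force rose to 11 N, so the lid is on its stop. I'll lift off, move over to the pin and check both the lid and the pin from there.

Request:
servo_tool:
  targets:
    - {"dx":0,"dy":0,"dz":2,"spin":0,"grip":0}
    - {"dx":0,"dy":0,"dz":5,"spin":0,"grip":0}
    - {"dx":0,"dy":0,"dz":9,"spin":0,"grip":30}
    - {"dx":-1,"dy":1,"dz":12,"spin":0,"grip":40}
    - {"dx":-4,"dy":3,"dz":13,"spin":0,"grip":40}
    - {"dx":-7,"dy":5,"dz":13,"spin":0,"grip":40}
    - {"dx":-9.5,"dy":7.5,"dz":13,"spin":0,"grip":40}
    - {"dx":-12,"dy":10,"dz":13,"spin":0,"grip":40}
    - {"dx":-15.2,"dy":12.3,"dz":13,"spin":0,"grip":40}
    - {"dx":-15.2,"dy":12.3,"dz":13,"spin":0,"grip":40}

```text
time_s: 18.42
tcp_pos: [0.4363, 0.2576, 0.224]
eef_rot: [-179.9, 0.0, -12.7]
contact_force: [-0.5, -0.4, 0.3]
gripper_width: 0.0347
```

```bash
cat >> h.py <<'E'
def wray(u,v,cal):
    K=np.array(cal["K"]);E=np.array(cal["extrinsics"]);d=np.array([u-K[0,2],v-K[1,2]])/K[0,0];th=np.hypot(*d)
    c=np.r_[d/max(th,1e-9)*np.sin(th),np.cos(th)];return E[:3,3],E[:3,:3]@c
def wz(u,v,z,cal):
    o,d=wray(u,v,cal);return o+d*(z-o[2])/d[2]
def wpix(P,cal):
    K=np.array(cal["K"]);E=np.array(cal["extrinsics"]);P=np.atleast_2d(P)
    c=(P-E[:3,3])@E[:3,:3];rr=np.hypot(c[:,0],c[:,1]);th=np.arctan2(rr,c[:,2])
    return np.c_[c[:,0]/rr,c[:,1]/rr]*th[:,None]*K[0,0]+[K[0,2],K[1,2]]
E
python3 - <<'E'
from h import *
s=r.get_state();cal=r.get_calibration("wrist");w=r.capture("wrist");t=r.capture("top");sc=r.capture("scene")
cv2.imwrite("pics/w2.png",w);cv2.imwrite("pics/t2.png",t);cv2.imwrite("pics/sc2.png",sc)
import pickle;pickle.dump(cal,open("cal2.pkl","wb"))
print(s["tcp_pos"],s["gripper_width"],s["contact_force"])
for n in("pin","marker","block","ball_pin"):print(n,[(round(d["p"],2),[int(x) for x in d["extent"]]) for d in r.cut_out(n,"wrist")][:3])
print("proj pin top,collar",wpix([[.4395,.254,.103],[.4395,.254,.059]],cal).round(),"tcp",wpix(s["tcp_pos"],cal).round())
big=np.vstack([w[:, :],np.zeros((200,640,3),np.uint8)])
big[400:,:260]=cv2.resize(t[110:260,230:425],(260,200));big[400:,270:530]=cv2.resize(sc[130:280,230:425],(260,200))
cv2.imwrite("pics/c8.png",big)
E
```

```text
[0.43627854 0.25755731 0.22402184] 0.03473692808060701 [-0.46094904 -0.356891    0.28318428]
pin [(0.83, [311, 165, 333, 190]), (0.76, [321, 219, 342, 259]), (0.68, [374, 220, 390, 238])]
marker [(0.61, [254, 166, 279, 196])]
block [(0.75, [208, 139, 348, 194])]
ball_pin [(0.81, [214, 158, 241, 192]), (0.29, [360, 0, 580, 132])]
proj pin top,collar [[325. 180.]
 [325. 172.]] tcp [[321. 227.]]
```

View pics/c8.png

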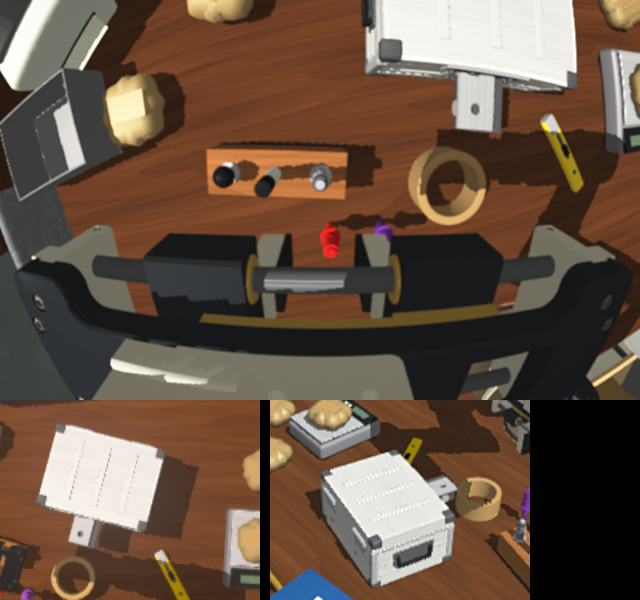

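Run:
```python
from h import *
import pickle
cal=pickle.load(open("cal2.pkl","rb"));w=cv2.imread("pics/w2.png")
t=np.array([.43628,.25756,.224]);yv=np.array([.22,.975,0])
for z in(0,.0188,.03):print(z,wpix([t+yv*.019+[0,0,z],t-yv*.019+[0,0,z]],cal).round().tolist())
print("pin@.103",wz(320,178,.103,cal),"red",wz(331,226,.1,cal),"purple",wz(384,228,.1,cal))
# subpixel pin via mask
print("hole@.105",wz(475,108,.105,cal))
p=np.load("case.npy")
print(wpix(caseW(p,[[-.131,0,.105],[-.131,.0135,.105],[-.153,.0355,.105],[-.153,-.0085,.105],[-.155,.023,.1],[-.155,-.023,.1]]),cal).round(1).tolist())
g=cv2.cvtColor(w,6);c=g[98:118,464:488];print(c)
for n in("lock_hole","tongue_home","pin","case"):
    pass
```

```text
0 [[293.0, 227.0], [350.0, 227.0]]
0.0188 [[290.0, 238.0], [353.0, 239.0]]
0.03 [[288.0, 246.0], [354.0, 246.0]]
pin@.103 [0.44276114 0.25821112 0.103     ] red [0.38760864 0.25854538 0.1       ] purple [0.37206744 0.20200636 0.1       ]
hole@.105 [0.48380384 0.0799869  0.105     ]
[[485.8, 111.0], [475.3, 109.8], [456.3, 128.6], [491.1, 131.6], [464.5, 130.9], [499.3, 133.9]]
[[219 215 214 216 217 217 215 213 212 214 216 214 212 211 211 211 214 214
  215 213 211 211 212 215]
 [218 215 214 215 218 216 215 212 212 215 217 215 212 212 211 212 214 215
  214 213 211 210 212 215]
 [219 215 214 217 216 218 215 212 213 215 216 215 211 211 210 211 214 215
  215 212 211 211 213 216]
 [218 216 214 216 217 216 214 213 214 215 214 211 210 211 211 212 214 215
  215 213 210 212 213 216]
 [217 216 214 216 217 216 214 213 212 207 200 197 198 202 207 211 213 215
  215 212 210 211 213 215]
 [218 215 214 215 217 217 214 208 199 181 166 164 171 183 198 209 214 215
  215 212 210 211 213 215]
 [218 214 214 216 218 216 212 195 164 136 123 124 133 154 182 204 214 216
  214 212 210 211 213 215]
 [218 215 214
[... 600 characters left out ...]
15 215 216 218 216 198 140  88  90 101 101 101 101 122 171 214 226
  219 213 210 211 213 215]
 [217 215 214 217 218 217 205 166 119 103 102  97  99 111 139 179 212 221
  216 211 211 211 212 214]
 [216 214 215 217 217 215 211 192 162 133 114 100 107 134 165 195 213 216
  213 212 210 212 214 214]
 [217 214 215 216 216 215 212 208 194 173 149 133 141 169 193 207 215 215
  213 211 212 211 213 214]
 [216 215 215 216 216 214 213 213 210 202 190 182 184 197 208 212 215 216
  214 211 211 211 213 215]
 [216 215 215 216 216 213 213 213 214 214 210 206 207 210 211 213 214 215
  214 211 212 211 213 215]
 [215 213 215 215 216 215 212 212 214 215 214 210 210 211 213 212 215 215
  214 213 211 212 214 215]]
```

Run:
```python
from h import *
import pickle
cal=pickle.load(open("cal2.pkl","rb"));w=cv2.imread("pics/w2.png")
t=np.array([.43628,.25756,.224]);yv=np.array([.22,.975,0]);xv=np.array([.975,-.22,0])
for x in(-.0095,0,.0095):
  for z in(0,.01,.02,.03):print(x,z,wpix([t+yv*.0175+xv*x+[0,0,z],t+yv*.0385+xv*x+[0,0,z],t-yv*.0175+xv*x+[0,0,z]],cal).round().tolist())
g=cv2.cvtColor(w,6)
for u in(268,275,284,362,370,382):print(u,g[220:250,u].tolist())
print(g[238,250:300].tolist());print(g[238,350:400].tolist())
```

```text
-0.0095 0 [[295.0, 240.0], [264.0, 240.0], [348.0, 240.0]]
-0.0095 0.01 [[294.0, 247.0], [262.0, 246.0], [349.0, 247.0]]
-0.0095 0.02 [[293.0, 253.0], [259.0, 253.0], [350.0, 254.0]]
-0.0095 0.03 [[291.0, 261.0], [256.0, 260.0], [351.0, 261.0]]
0 0 [[295.0, 227.0], [264.0, 227.0], [348.0, 227.0]]
0 0.01 [[293.0, 233.0], [261.0, 233.0], [349.0, 233.0]]
0 0.02 [[292.0, 239.0], [258.0, 239.0], [350.0, 239.0]]
0 0.03 [[290.0, 246.0], [254.0, 246.0], [352.0, 246.0]]
0.0095 0 [[294.0, 213.0], [263.0, 213.0], [348.0, 214.0]]
0.0095 0.01 [[293.0, 219.0], [260.0, 218.0], [350.0, 219.0]]
0.0095 0.02 [[291.0, 225.0], [257.0, 224.0], [351.0, 225.0]]
0.0095 0.03 [[290.0, 231.0], [253.0, 231.0], [352.0, 231.0]]
268 [77, 79, 79, 80, 79, 79, 78, 77, 77, 76, 78, 81, 84, 93, 107, 117, 117, 119, 118, 118, 119, 118, 117, 118, 119, 117, 118, 120, 118, 117]
275 [79, 80, 80, 80, 78, 79, 78, 77, 77, 80, 82, 83, 85, 92, 105, 115, 119, 119, 118, 118, 119, 118, 117, 118, 118, 119, 118, 118, 118, 118]
284 [80, 80, 79, 78, 76, 76, 78, 79, 82, 84, 84, 83, 82, 84, 86, 88, 82, 73, 66, 57, 46, 38, 32, 24, 20, 19, 20
[... 169 characters left out ...]
6, 65, 77, 81, 81, 81, 82, 90, 105, 114, 119, 118, 119, 118, 118, 119, 118, 118, 118, 118, 117, 116, 117, 117]
382 [37, 37, 40, 40, 44, 66, 93, 104, 102, 85, 71, 68, 72, 86, 105, 117, 119, 118, 118, 118, 118, 117, 119, 117, 118, 117, 118, 120, 119, 117]
[22, 24, 22, 21, 21, 34, 60, 78, 85, 92, 104, 113, 118, 119, 118, 117, 119, 117, 118, 118, 118, 119, 118, 117, 118, 118, 118, 118, 118, 118, 118, 119, 115, 96, 66, 34, 17, 20, 19, 19, 23, 40, 63, 76, 79, 78, 76, 77, 76, 75]
[77, 77, 78, 73, 59, 41, 21, 18, 20, 18, 20, 32, 63, 93, 113, 118, 119, 119, 117, 119, 119, 119, 118, 117, 119, 117, 118, 118, 118, 119, 119, 118, 118, 119, 119, 113, 97, 75, 59, 50, 40, 28, 22, 23, 23, 21, 23, 23, 24, 24]
```

Run:
```python
from h import *
from scipy.optimize import least_squares
import pickle
cal=pickle.load(open("cal2.pkl","rb"))
print(r.get_state()["joints"].round(1))
for n,a,b,w in(("red",(228.3,250.8),(440,210.5),(331,226)),("purple",(249.4,255.6),(423.75,197),(384,228)),("pin",(231.4,222.8),(418.9,220.2),(320,178))):
    q=least_squares(lambda P:np.r_[pix(P,"top")[0]-a,pix(P,"scene")[0]-b,.5*(wpix(P,cal)[0]-w)],[.4,.2,.1]);print(n,q.x.round(4),q.fun.round(1))
# wrist based block top corners z=.055
for u,v in((207,150),(346,150),(347,198),(207,198)):print(wz(u,v,.055,cal).round(4))
print("collar pred",wpix([.441,.256,.059],cal).round(1), "marker top",wz(262,190,.13,cal),"ball top",wz(222,177,.09,cal))
```

```text
[ 52.1   3.7 -17.5   0.  -68.9  24.9]
red [0.367  0.2619 0.0868] [-0.8 -2.9 -4.4  3.   0.3  6.3]
purple [0.3546 0.1993 0.0891] [-0.9 -2.8 -2.5  2.8  1.4  4.8]
pin [0.4404 0.2569 0.0992] [-2.1  0.2 -1.6  0.5  0.9  0.6]
[0.498  0.3874 0.055 ]
[0.4586 0.2241 0.055 ]
[0.4013 0.2347 0.055 ]
[0.4398 0.4061 0.055 ]
collar pred [[322.6 170.9]] marker top [0.44949366 0.313453   0.13      ] ball top [0.46569426 0.36449664 0.09      ]
```

Request:
servo_tool:
  targets:
    - {"dx":0.2,"dy":0,"dz":0,"spin":-0.12,"grip":40}
    - {"dx":0.4,"dy":0,"dz":0,"spin":-0.24,"grip":40}
    - {"dx":0.4,"dy":0,"dz":0,"spin":-0.36,"grip":40}
    - {"dx":0.4,"dy":0,"dz":0,"spin":-0.48,"grip":40}
    - {"dx":0.4,"dy":0,"dz":0,"spin":-0.6,"grip":40}
    - {"dx":0.4,"dy":0,"dz":0,"spin":-0.72,"grip":40}
    - {"dx":0.4,"dy":0,"dz":0,"spin":-0.84,"grip":40}
    - {"dx":0.4,"dy":0,"dz":0,"spin":-0.96,"grip":40}
    - {"dx":0.4,"dy":0,"dz":0,"spin":-1.08,"grip":40}
    - {"dx":0.4,"dy":0,"dz":0,"spin":-1.2,"grip":40}

```text
time_s: 19.6
tcp_pos: [0.4447, 0.2537, 0.2233]
eef_rot: [180.0, -0.0, -82.1]
contact_force: [0.3, -0.3, 0.0]
gripper_width: 0.0347
```

Request:
servo_tool:
  targets:
    - {"dx":0,"dy":0,"dz":-1,"spin":-0.12,"grip":40}
    - {"dx":0,"dy":0,"dz":-3,"spin":-0.24,"grip":40}
    - {"dx":0,"dy":0,"dz":-5,"spin":-0.36,"grip":40}
    - {"dx":0,"dy":0,"dz":-6,"spin":-0.37,"grip":40}
    - {"dx":0,"dy":0,"dz":-7,"spin":-0.37,"grip":40}
    - {"dx":0,"dy":0,"dz":-8,"spin":-0.37,"grip":40}
    - {"dx":0,"dy":0,"dz":-9,"spin":-0.37,"grip":40}
    - {"dx":0,"dy":0,"dz":-9.5,"spin":-0.37,"grip":40}
    - {"dx":0,"dy":0,"dz":-9.5,"spin":-0.37,"grip":40}
    - {"dx":0,"dy":0,"dz":-9.5,"spin":-0.37,"grip":40}

```text
time_s: 20.43
tcp_pos: [0.4441, 0.2546, 0.1288]
eef_rot: [-180.0, -0.0, -102.8]
contact_force: [0.5, 0.9, 0.5]
gripper_width: 0.0352
```

Run:
```python
from h import *
s=r.get_state();cal=r.get_calibration("wrist");w=r.capture("wrist");sc=r.capture("scene")
cv2.imwrite("pics/w3.png",w)
t=s["tcp_pos"];print(t,s["gripper_width"],s["contact_force"],s["joints"].round(),s["eef_rot"])
for z in(0,.0188,.028):print("tcp+",z,wpix(t+[0,0,z],cal).round())
print("pin pred",wpix([[.4405,.257,.103],[.4405,.257,.057]],cal).round())
for n in("pin","marker"):print(n,[(round(d["p"],2),[int(x) for x in d["extent"]]) for d in r.cut_out(n,"wrist")][:3])
I=np.zeros((600,640,3),np.uint8);I[:400]=w;I[400:,:250]=cv2.resize(sc[170:290,360:510],(250,200),interpolation=2)
cv2.imwrite("pics/c9.png",I)
```

```text
[0.44407614 0.25461963 0.12875425] 0.03519231493021907 [0.52101819 0.93139229 0.48079024] [ 52.   8. -25.   0. -56. -65.] [-1.79992269e+02 -1.29300654e-02 -1.02782308e+02]
tcp+ 0 [[322. 230.]]
tcp+ 0.0188 [[321. 242.]]
tcp+ 0.028 [[321. 248.]]
pin pred [[327. 219.]
 [326. 201.]]
pin [(0.87, [405, 177, 445, 213]), (0.87, [405, 100, 446, 125]), (0.85, [318, 186, 348, 229])]
marker [(0.58, [322, 251, 340, 315])]
```

View pics/c9.png

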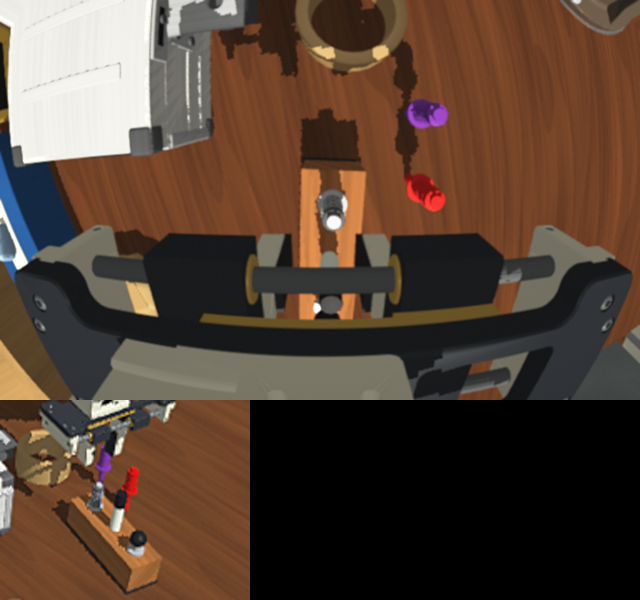

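Run:
```python
from h import *
s=r.get_state();cal=r.get_calibration("wrist");t=s["tcp_pos"]
for u,v in((334,221),(332,219)):print(wz(u,v,.103,cal)-t)
print("collar",wz(330,196,.059,cal)-t,"bl",[wz(u,v,.055,cal).round(4).tolist() for u,v in((301,166),(365,169))])
print(s["contact_force"])
```

```text
[-0.00815429  0.00524636 -0.02628454]
[-0.00704181  0.00336938 -0.02628454]
collar [-0.00764292 -0.0019118  -0.07028454] bl [[0.4553, 0.2223, 0.055], [0.4017, 0.237, 0.055]]
[-0.01086431  0.16570019 -0.88767705]
```

Request:
servo_tool:
  targets:
    - {"dx":-0.4,"dy":0.1,"dz":0,"spin":0,"grip":42}
    - {"dx":-0.7,"dy":0.2,"dz":0,"spin":0,"grip":42}
    - {"dx":-0.7,"dy":0.2,"dz":-1,"spin":0,"grip":42}
    - {"dx":-0.7,"dy":0.2,"dz":-2,"spin":0,"grip":42}
    - {"dx":-0.7,"dy":0.2,"dz":-3,"spin":0,"grip":42}
    - {"dx":-0.7,"dy":0.2,"dz":-4,"spin":0,"grip":42}
    - {"dx":-0.7,"dy":0.2,"dz":-5,"spin":0,"grip":42}
    - {"dx":-0.7,"dy":0.2,"dz":-6,"spin":0,"grip":42}
    - {"dx":-0.7,"dy":0.2,"dz":-6.6,"spin":0,"grip":42}
    - {"dx":-0.7,"dy":0.2,"dz":-7.2,"spin":0,"grip":42}

```text
time_s: 21.47
tcp_pos: [0.4368, 0.2563, 0.0556]
eef_rot: [180.0, -0.1, -102.8]
contact_force: [-0.2, 0.9, -0.3]
gripper_width: 0.0367
```

Run:
```python
from h import *
s=r.get_state();cal=r.get_calibration("wrist");w=r.capture("wrist");cv2.imwrite("pics/w4.png",w)
t=s["tcp_pos"];print(t,s["gripper_width"],s["contact_force"])
print([(round(d["p"],2),[int(x) for x in d["extent"]]) for d in r.cut_out("pin","wrist")][:4])
for z in(0,.0188,.028,.046):print("tcp+",z,wpix(t+[0,0,z],cal).round())
```

```text
[0.43679094 0.25627074 0.0555587 ] 0.036654441003870664 [-0.22278366  0.94625847 -0.31209253]
[(0.8, [419, 97, 484, 131]), (0.61, [415, 194, 476, 235]), (0.57, [306, 216, 343, 267])]
tcp+ 0 [[322. 230.]]
tcp+ 0.0188 [[321. 242.]]
tcp+ 0.028 [[321. 248.]]
tcp+ 0.046 [[321. 263.]]
```

Request:
servo_tool:
  targets:
    - {"dx":0,"dy":0,"dz":0,"spin":0,"grip":25}
    - {"dx":0,"dy":0,"dz":0,"spin":0,"grip":15}
    - {"dx":0,"dy":0,"dz":0,"spin":0,"grip":10}
    - {"dx":0,"dy":0,"dz":0,"spin":0,"grip":5}
    - {"dx":0,"dy":0,"dz":0,"spin":0,"grip":5}
    - {"dx":0,"dy":0,"dz":0,"spin":0,"grip":5}
    - {"dx":0,"dy":0,"dz":0,"spin":0,"grip":5}
    - {"dx":0,"dy":0,"dz":0,"spin":0,"grip":5}
    - {"dx":0,"dy":0,"dz":0,"spin":0,"grip":5}
    - {"dx":0,"dy":0,"dz":0,"spin":0,"grip":5}
  squeeze: 40

```text
time_s: 22.4
tcp_pos: [0.4371, 0.2569, 0.0571]
eef_rot: [-180.0, 0.0, -102.8]
contact_force: [-1.0, 0.3, 5.9]
gripper_width: 0.0168
```

Request:
servo_tool:
  targets:
    - {"dx":0,"dy":0,"dz":0.3,"spin":0,"grip":5}
    - {"dx":0,"dy":0,"dz":0.7,"spin":0,"grip":5}
    - {"dx":0,"dy":0,"dz":1.2,"spin":0,"grip":5}
    - {"dx":0,"dy":0,"dz":2,"spin":0,"grip":5}
    - {"dx":0,"dy":0,"dz":3,"spin":0,"grip":5}
    - {"dx":0,"dy":0,"dz":4,"spin":0,"grip":5}
    - {"dx":0,"dy":0,"dz":5,"spin":0,"grip":5}
    - {"dx":0,"dy":0,"dz":6,"spin":0,"grip":5}
    - {"dx":0,"dy":0,"dz":7,"spin":0,"grip":5}
    - {"dx":0,"dy":0,"dz":8,"spin":0,"grip":5}

```text
time_s: 23.23
tcp_pos: [0.437, 0.2566, 0.1379]
eef_rot: [-180.0, 0.0, -102.8]
contact_force: [1.0, 0.1, -0.7]
gripper_width: 0.0166
```

Run:
```python
from h import *
import pickle
s=r.get_state();cal=r.get_calibration("wrist");w=r.capture("wrist");cv2.imwrite("pics/w5.png",w);sc=r.capture("scene");tp=r.capture("top")
cv2.imwrite("pics/sc5.png",sc);cv2.imwrite("pics/t5.png",tp)
t=s["tcp_pos"];print(t,s["gripper_width"],s["contact_force"],s["moment"])
for c in("wrist","scene"):print(c,[(round(d["p"],2),[int(x) for x in d["extent"]]) for d in r.cut_out("pin",c)][:4])
for z in(-.05,-.02,0,.0188,.028,.046):print("tcp+",z,wpix(t+[0,0,z],cal).round(),pix(t+[0,0,z],"scene").round())
pickle.dump((cal,t),open("cal5.pkl","wb"))
```

```text
[0.4369595  0.25659214 0.13794172] 0.016594269498789786 [ 0.96301719  0.08876145 -0.71538458] [ 0.11931684 -0.07481346  0.01748143]
wrist [(0.95, [393, 101, 434, 127]), (0.83, [306, 205, 341, 268]), (0.75, [308, 294, 332, 307]), (0.59, [394, 173, 434, 207])]
scene [(0.62, [418, 193, 431, 220]), (0.62, [266, 167, 370, 272]), (0.55, [432, 208, 444, 237]), (0.16, [369, 186, 403, 221])]
tcp+ -0.05 [[322. 207.]] [[417. 223.]]
tcp+ -0.02 [[322. 220.]] [[419. 215.]]
tcp+ 0 [[322. 230.]] [[420. 209.]]
tcp+ 0.0188 [[321. 242.]] [[421. 204.]]
tcp+ 0.028 [[321. 248.]] [[422. 201.]]
tcp+ 0.046 [[321. 263.]] [[423. 196.]]
```

Run:
```python
from h import *
import pickle
cal,t=pickle.load(open("cal5.pkl","rb"))
r.capture("wrist")
ds=[d for d in r.cut_out("pin","wrist") if abs(d["extent"][0]-306)<8 and d["extent"][1]<240]
m=ds[0]["mask"];print(ds[0]["extent"])
for v in range(202,270,3):
    x=np.where(m[v])[0]
    if len(x):print(v,x.min(),x.max(),x.mean().round(1))
w=cv2.imread("pics/w5.png");cv2.imwrite("pics/n.png",cv2.resize(w[190:280,280:370],(720,720)))
g=cv2.cvtColor(w,6)
for v in(202,204,206,208,210,213,216,220,224,228):print(v,g[v,300:346].tolist())
for dz in(-.047,-.041,-.002,.002):print(dz,wpix([t+[0,0,dz]],cal).round(1))
```

```text
[304.5, 208.3, 344.3, 266.2]
208 323 326 324.5
211 320 330 325.0
214 318 331 324.5
217 316 332 324.0
220 310 336 323.0
223 308 339 323.5
226 305 341 323.0
229 305 342 323.5
232 305 341 323.0
235 308 337 322.5
238 308 337 322.5
241 309 337 323.0
244 309 338 323.5
247 309 338 323.5
250 309 337 323.0
253 309 337 323.0
256 308 338 323.0
259 308 338 323.0
262 308 338 323.0
265 308 338 323.0
202 [148, 148, 153, 158, 160, 157, 150, 139, 117, 82, 67, 68, 67, 67, 66, 63, 61, 58, 60, 59, 59, 56, 55, 54, 54, 53, 54, 54, 53, 54, 66, 93, 122, 141, 146, 144, 140, 139, 139, 142, 144, 148, 152, 153, 153, 154]
204 [147, 150, 153, 158, 160, 157, 151, 142, 123, 85, 67, 67, 67, 66, 65, 64, 60, 60, 60, 61, 60, 60, 60, 58, 56, 57, 55, 55, 57, 68, 91, 121, 140, 146, 146, 142, 140, 141, 140, 141, 143, 147, 151, 153, 154, 153]
206 [145, 148, 153, 159, 160, 156, 149, 144, 124, 90, 69, 67, 67, 68, 65, 64, 65, 63, 62, 62, 62, 62, 62, 62, 62, 63, 67, 78, 95, 116, 137, 149, 152, 150, 146, 144, 141, 140, 139, 142, 145, 148, 151, 153, 153, 152]
208 [147, 148, 155, 159, 161, 156, 148, 141, 131, 112, 86, 70, 68, 67, 
[... 844 characters left out ...]
9, 95, 87, 93, 98, 99, 101, 101, 102, 103, 102, 103, 101, 104, 104, 105, 105, 106, 107, 105, 104, 103, 101, 99, 96, 97, 102, 111, 124, 137, 144, 148, 152, 154, 155, 153, 153]
224 [146, 149, 154, 160, 162, 159, 145, 123, 104, 99, 102, 104, 105, 103, 103, 104, 104, 100, 96, 93, 88, 81, 75, 73, 75, 78, 83, 88, 92, 97, 103, 104, 105, 104, 104, 101, 103, 131, 172, 175, 156, 147, 153, 154, 153, 153]
228 [145, 148, 153, 157, 171, 207, 240, 248, 235, 162, 108, 100, 97, 86, 74, 66, 64, 67, 70, 76, 76, 72, 67, 64, 64, 65, 69, 71, 71, 70, 69, 68, 70, 80, 107, 162, 207, 224, 234, 244, 249, 242, 198, 158, 152, 152]
-0.047 [[321.8 208.2]]
-0.041 [[321.7 210.6]]
-0.002 [[321.5 229.1]]
0.002 [[321.5 231.3]]
```

Request:
servo_tool:
  targets:
    - {"dx":0,"dy":0,"dz":2.5,"spin":0,"grip":5}
    - {"dx":0,"dy":-1,"dz":4.5,"spin":0,"grip":5}
    - {"dx":0.7,"dy":-3.2,"dz":4.5,"spin":0,"grip":5}
    - {"dx":1.4,"dy":-5.9,"dz":4.5,"spin":0,"grip":5}
    - {"dx":2.1,"dy":-8.6,"dz":4.5,"spin":0,"grip":5}
    - {"dx":2.8,"dy":-11.3,"dz":4.5,"spin":0,"grip":5}
    - {"dx":3.5,"dy":-14,"dz":4.5,"spin":0,"grip":5}
    - {"dx":4.2,"dy":-16.5,"dz":4,"spin":0,"grip":5}
    - {"dx":4.6,"dy":-17.7,"dz":3.5,"spin":0,"grip":5}
    - {"dx":4.6,"dy":-17.7,"dz":3.2,"spin":0,"grip":5}

```text
time_s: 24.42
tcp_pos: [0.4827, 0.0772, 0.1675]
eef_rot: [179.9, -0.1, -103.0]
contact_force: [-0.5, -0.5, -1.4]
gripper_width: 0.0163
```

Request:
servo_tool:
  targets:
    - {"dx":0,"dy":0,"dz":-0.2,"spin":0,"grip":5}
    - {"dx":0,"dy":0,"dz":-0.3,"spin":0,"grip":5}
    - {"dx":0,"dy":0,"dz":-0.3,"spin":0,"grip":5}
    - {"dx":0,"dy":0,"dz":-0.3,"spin":0,"grip":5}
    - {"dx":0,"dy":0,"dz":-0.3,"spin":0,"grip":5}
    - {"dx":0,"dy":0,"dz":-0.3,"spin":0,"grip":5}
    - {"dx":0,"dy":0,"dz":-0.3,"spin":0,"grip":5}
    - {"dx":0,"dy":0,"dz":-0.3,"spin":0,"grip":5}
    - {"dx":0,"dy":0,"dz":-0.3,"spin":0,"grip":5}
    - {"dx":0,"dy":0,"dz":-0.3,"spin":0,"grip":5}

```text
time_s: 25.25
tcp_pos: [0.483, 0.0796, 0.1657]
eef_rot: [-180.0, 0.0, -102.8]
contact_force: [0.5, -0.5, -0.9]
gripper_width: 0.0162
```

Run:
```python
from h import *
import pickle
s=r.get_state();cal=r.get_calibration("wrist");w=r.capture("wrist");cv2.imwrite("pics/w6.png",w);t=s["tcp_pos"]
pickle.dump((cal,t),open("cal6.pkl","wb"));print(t,s["contact_force"],s["eef_rot"])
p=np.load("case.npy")
print("hole pred",wpix(caseW(p,[[-.131,.0137,.105]]),cal).round(1),"tcp nose",wpix(t+[0,0,-.047],cal).round(1))
q=wpix(caseW(p,[[-.153,.0357,.105],[-.153,-.0083,.105],[-.09,-.0083,.105],[-.09,.0357,.105]]),cal);print("tongue pred",q.round().tolist())
g=cv2.cvtColor(w,6);c=g[140:260,260:400]
for v in range(176,232,3):print(v,g[v,284:364:2].tolist())
for n in("pin","tongue_home"):print(n,[(round(d["p"],2),[int(x) for x in d["extent"]]) for d in r.cut_out(n,"wrist")][:4])
```

```text
[0.48295367 0.07958909 0.16573087] [ 0.49140249 -0.49551728 -0.8836955 ] [-1.79993626e+02  3.46536805e-03 -1.02827936e+02]
hole pred [[323.2 203.6]] tcp nose [[321.7 208.2]]
tongue pred [[348.0, 228.0], [350.0, 178.0], [274.0, 178.0], [276.0, 228.0]]
176 [47, 47, 46, 47, 46, 47, 47, 45, 47, 47, 46, 47, 47, 46, 47, 47, 48, 44, 45, 46, 47, 48, 46, 47, 47, 46, 46, 47, 47, 48, 47, 48, 92, 91, 70, 68, 58, 62, 65, 68]
179 [197, 196, 198, 198, 200, 199, 200, 199, 201, 200, 202, 201, 202, 202, 202, 202, 193, 108, 88, 89, 91, 148, 202, 202, 203, 203, 202, 202, 202, 201, 201, 201, 175, 99, 68, 67, 60, 60, 64, 68]
182 [220, 220, 219, 220, 220, 219, 219, 220, 221, 221, 221, 221, 221, 221, 222, 219, 200, 112, 90, 91, 89, 130, 219, 222, 222, 221, 222, 221, 221, 221, 222, 222, 187, 98, 67, 70, 62, 60, 62, 66]
185 [221, 222, 221, 222, 222, 223, 223, 223, 223, 223, 223, 224, 223, 225, 226, 224, 155, 90, 92, 92, 91, 118, 209, 226, 225, 225, 225, 225, 225, 225, 225, 227, 193, 101, 67, 68, 66, 58, 60, 66]
188 [223, 224, 222, 224, 223, 224, 224, 225, 225, 225, 225, 226, 226, 226, 227, 229, 164, 90, 93, 9
[... 2176 characters left out ...]
240, 240, 242, 163, 67, 67, 65, 64, 67, 67, 67]
224 [232, 232, 233, 233, 234, 234, 235, 236, 237, 237, 237, 222, 140, 85, 92, 92, 92, 85, 77, 66, 66, 72, 82, 90, 91, 93, 173, 206, 203, 240, 241, 238, 141, 65, 67, 67, 65, 64, 67, 65]
227 [226, 215, 215, 213, 214, 216, 216, 218, 219, 220, 213, 214, 233, 142, 88, 80, 61, 55, 64, 59, 59, 61, 59, 52, 69, 86, 170, 244, 234, 218, 226, 213, 118, 69, 68, 68, 63, 64, 67, 67]
230 [161, 141, 140, 71, 67, 70, 69, 65, 64, 67, 136, 238, 242, 172, 66, 64, 58, 61, 65, 69, 70, 68, 62, 57, 59, 60, 108, 234, 244, 205, 82, 71, 72, 71, 68, 67, 65, 64, 66, 65]
pin [(0.82, [304, 208, 344, 264]), (0.65, [367, 135, 461, 224])]
tongue_home [(0.64, [79, 37, 352, 312])]
```

Run:
```python
from h import *
import pickle
cal,t=pickle.load(open("cal6.pkl","rb"));w=cv2.imread("pics/w6.png")
ye=np.array([.222,.975,0]);xe=np.array([.975,-.222,0])
best=None
# render outline predictions for nose at offsets (along case x,y)
def ring(c,rad,z):
    a=np.linspace(0,2*np.pi,73)[:-1];return np.array([c[:2].tolist()+[z]]*72)+rad*(np.cos(a)[:,None]*xe+np.sin(a)[:,None]*ye)
for oy in(0,.002,.003,.004,.005):
    c=t+ye*oy-xe*.0015
    for n,rad,z in(("nose",.0035,-.047),("shank",.005,-.041),("collar",.013,-.002)):
        q=wpix(ring(c,rad,t[2]+z),cal);print(oy,n,"vmin",q[:,1].min().round(1),"u",q[:,0].min().round(1),q[:,0].max().round(1),end=" | ")
    print()
h=wz(322.3,205.8,.105,cal)
q=wpix(ring(h,.006,.105),cal);print("hole",h-t,q.min(0).round(1),q.max(0).round(1))
H=np.array(h);print("case frame dx,dy from tcp",(h-t)@xe,(h-t)@ye)
I=cv2.resize(w[165:255,270:380],(880,720),interpolation=2)
for c,rad,z,col in((h,.006,.105,(0,0,255)),(t+ye*.003-xe*.0015,.0035,t[2]-.047,(0,255,0)),(t+ye*.003-xe*.0015,.013,t[2]-.002,(255,255,0))):
    q=((wpix(ring(c,rad,z),cal)-[270,165]+.5)*8).astype(int);cv2.polylines(I,[q.reshape(-1,1,2)],True,col,1)
cv2.imwrite("pics/c10.png",cv2.resize(I,(720,590)))
```

```text
0 nose vmin 204.1 u 319.2 328.0 | 0 shank vmin 204.5 u 317.2 330.0 | 0 collar vmin 210.6 u 304.2 343.3 | 
0.002 nose vmin 206.4 u 319.3 328.0 | 0.002 shank vmin 206.9 u 317.3 330.0 | 0.002 collar vmin 213.5 u 304.3 343.2 | 
0.003 nose vmin 207.6 u 319.3 328.0 | 0.003 shank vmin 208.2 u 317.3 330.0 | 0.003 collar vmin 214.9 u 304.3 343.2 | 
0.004 nose vmin 208.8 u 319.3 327.9 | 0.004 shank vmin 209.4 u 317.3 330.0 | 0.004 collar vmin 216.3 u 304.3 343.1 | 
0.005 nose vmin 210.0 u 319.3 327.9 | 0.005 shank vmin 210.6 u 317.3 330.0 | 0.005 collar vmin 217.8 u 304.4 343.1 | 
hole [ 9.75781245e-05  2.32538626e-03 -6.07308659e-02] [315.2 199. ] [329.4 212.5]
case frame dx,dy from tcp -0.0004210970779141804 0.0022889139451298048
```

View pics/c10.png

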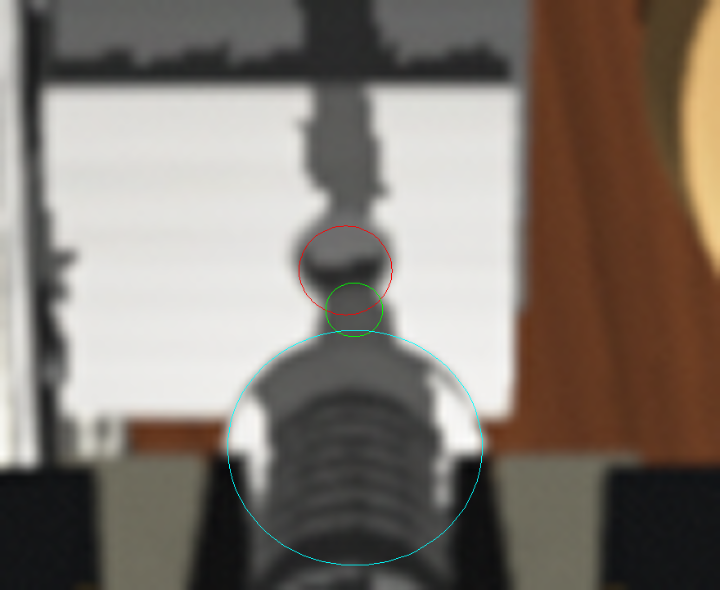

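Request:
servo_tool:
  targets:
    - {"dx":0.05,"dy":-0.2,"dz":-0.4,"spin":0,"grip":5}
    - {"dx":0.05,"dy":-0.2,"dz":-0.8,"spin":0,"grip":5}
    - {"dx":0.05,"dy":-0.2,"dz":-1.1,"spin":0,"grip":5}
    - {"dx":0.05,"dy":-0.2,"dz":-1.3,"spin":0,"grip":5}
    - {"dx":0.05,"dy":-0.2,"dz":-1.4,"spin":0,"grip":5}
    - {"dx":0.05,"dy":-0.2,"dz":-1.5,"spin":0,"grip":5}
    - {"dx":0.05,"dy":-0.2,"dz":-1.55,"spin":0,"grip":5}
    - {"dx":0.05,"dy":-0.2,"dz":-1.6,"spin":0,"grip":5}
    - {"dx":0.05,"dy":-0.2,"dz":-1.65,"spin":0,"grip":5}
    - {"dx":0.05,"dy":-0.2,"dz":-1.65,"spin":0,"grip":5}

```text
time_s: 26.23
tcp_pos: [0.4834, 0.0776, 0.1492]
eef_rot: [-180.0, 0.0, -102.8]
contact_force: [0.0, -0.3, -1.6]
gripper_width: 0.0165
```

Request:
servo_tool:
  targets:
    - {"dx":0,"dy":0,"dz":-0.03,"spin":0,"grip":5}
    - {"dx":0,"dy":0,"dz":-0.06,"spin":0,"grip":5}
    - {"dx":0,"dy":0,"dz":-0.09,"spin":0,"grip":5}
    - {"dx":0,"dy":0,"dz":-0.12,"spin":0,"grip":5}
    - {"dx":0,"dy":0,"dz":-0.15,"spin":0,"grip":5}
    - {"dx":0,"dy":0,"dz":-0.18,"spin":0,"grip":5}
    - {"dx":0,"dy":0,"dz":-0.2,"spin":0,"grip":5}
    - {"dx":0,"dy":0,"dz":-0.2,"spin":0,"grip":5}
    - {"dx":0,"dy":0,"dz":-0.2,"spin":0,"grip":5}
    - {"dx":0,"dy":0,"dz":-0.2,"spin":0,"grip":5}

```text
time_s: 27.07
tcp_pos: [0.4834, 0.0776, 0.1472]
eef_rot: [-180.0, -0.0, -102.8]
contact_force: [-0.1, -0.1, -1.8]
gripper_width: 0.0166
```

Request:
servo_tool:
  targets:
    - {"dx":-0.02,"dy":-0.1,"dz":0,"spin":0,"grip":5}
    - {"dx":-0.04,"dy":-0.2,"dz":0,"spin":0,"grip":5}
    - {"dx":-0.06,"dy":-0.3,"dz":0,"spin":0,"grip":5}
    - {"dx":-0.08,"dy":-0.4,"dz":0,"spin":0,"grip":5}
    - {"dx":-0.1,"dy":-0.5,"dz":0,"spin":0,"grip":5}
    - {"dx":-0.12,"dy":-0.6,"dz":0,"spin":0,"grip":5}
    - {"dx":-0.14,"dy":-0.7,"dz":0,"spin":0,"grip":5}
    - {"dx":-0.16,"dy":-0.8,"dz":0,"spin":0,"grip":5}
    - {"dx":-0.18,"dy":-0.9,"dz":0,"spin":0,"grip":5}
    - {"dx":-0.2,"dy":-1.0,"dz":0,"spin":0,"grip":5}

```text
time_s: 27.9
tcp_pos: [0.4816, 0.0677, 0.1472]
eef_rot: [-180.0, 0.0, -102.8]
contact_force: [0.1, 3.3, 0.1]
gripper_width: 0.017
```

```bash
cat > tg.py <<'E'
from h import *
s=r.get_state();cal=r.get_calibration("wrist");w=r.capture("wrist");t=s["tcp_pos"]
print(t,s["contact_force"].round(1),s["moment"].round(2))
p=np.load("case.npy");g=cv2.cvtColor(w,6).astype(float)
# tongue -y and +y edges along a line at case x=-.148 and -.115
for X in(-.148,-.118):
    ys=np.arange(-.04,.05,.0005);q=wpix(caseW(p,np.c_[np.full(len(ys),X),ys,np.full(len(ys),.105)]),cal)
    v=cv2.remap(g.astype(np.float32),q[:,0].astype(np.float32)[None],q[:,1].astype(np.float32)[None],1)[0]
    d=np.gradient(cv2.GaussianBlur(v[None],(5,1),1)[0]);i=np.argsort(-abs(d))[:4]
    print(X,[(round(ys[k]*1000,1),round(float(d[k]))) for k in i],v[::10].astype(int).tolist())
E
python3 tg.py
```

```text
[0.48155593 0.06769362 0.14722891] [0.1 3.3 0.1] [ 1.16 -0.07  0.06]
-0.148 [(np.float64(-10.0), 34), (np.float64(-9.5), 33), (np.float64(-10.5), 29), (np.float64(-9.0), 27)] [68, 69, 54, 41, 103, 86, 120, 231, 234, 238, 238, 241, 242, 101, 50, 23, 17, 17]
-0.118 [(np.float64(-9.5), 33), (np.float64(-10.0), 33), (np.float64(-10.5), 28), (np.float64(-9.0), 27)] [69, 67, 53, 37, 57, 78, 118, 230, 232, 234, 234, 203, 148, 159, 154, 77, 42, 90]
```

Run:
```python
from h import *
w=r.capture("wrist");cv2.imwrite("pics/w7.png",w);o=cv2.imread("pics/w6.png")
g=lambda i:cv2.cvtColor(i,6)
for n,(u0,u1,v0,v1) in dict(collar=(300,348,214,240),grip=(305,342,236,262),btn=(308,340,246,268)).items():
    m=cv2.matchTemplate(g(w)[v0-12:v1+12,u0-12:u1+12],g(o)[v0:v1,u0:u1],5);_,q,_,l=cv2.minMaxLoc(m);print(n,round(q,2),l[0]-12,l[1]-12)
G=g(w)
for v in range(176,262,3):print(v,G[v,284:364:2].tolist())
r_=[(round(d["p"],2),[int(x) for x in d["extent"]],d["mask"]) for d in r.cut_out("pin","wrist")]
print([x[:2] for x in r_])
```

```text
collar 0.87 0 4
grip 0.86 0 -1
btn 0.95 0 -1
176 [37, 36, 37, 37, 38, 36, 38, 37, 38, 37, 38, 38, 38, 37, 38, 37, 38, 36, 38, 38, 38, 38, 37, 38, 37, 36, 37, 36, 36, 37, 38, 37, 37, 37, 44, 62, 61, 63, 67, 69]
179 [70, 71, 71, 71, 72, 71, 72, 72, 72, 72, 68, 44, 43, 39, 40, 39, 40, 39, 40, 40, 39, 39, 39, 39, 38, 44, 70, 74, 74, 74, 75, 74, 73, 73, 73, 72, 61, 61, 63, 69]
182 [102, 101, 101, 102, 102, 101, 101, 102, 102, 101, 100, 98, 85, 42, 42, 41, 42, 41, 43, 42, 42, 42, 43, 40, 50, 88, 103, 102, 102, 103, 103, 103, 102, 104, 102, 86, 63, 61, 64, 69]
185 [101, 102, 101, 101, 102, 103, 102, 103, 102, 103, 103, 103, 86, 45, 58, 50, 42, 42, 42, 42, 41, 41, 45, 70, 91, 103, 105, 105, 105, 105, 105, 106, 105, 105, 105, 88, 66, 61, 62, 66]
188 [104, 106, 105, 107, 107, 107, 102, 100, 105, 108, 108, 108, 108, 103, 106, 94, 45, 44, 44, 43, 43, 45, 61, 103, 109, 109, 109, 105, 105, 109, 108, 109, 108, 109, 108, 89, 68, 60, 63, 66]
191 [54, 86, 90, 75, 57, 55, 43, 42, 74, 89, 64, 55, 55, 47, 71, 79, 43, 42, 41, 42, 41, 54, 88, 91, 70, 56, 56, 48, 66, 91, 87, 62, 54, 83, 105, 85, 68, 62, 61,
[... 3678 characters left out ...]
, 44, 41, 43, 39, 60, 52, 20, 17, 18, 26, 87, 108, 110, 110, 110, 110, 99, 35]
254 [37, 94, 109, 108, 109, 109, 108, 67, 19, 17, 16, 23, 42, 45, 59, 58, 63, 56, 43, 43, 43, 44, 44, 45, 85, 73, 42, 31, 20, 18, 18, 22, 70, 108, 109, 110, 108, 110, 96, 38]
257 [72, 88, 108, 109, 107, 109, 104, 54, 17, 19, 17, 18, 41, 86, 100, 60, 44, 56, 66, 72, 74, 66, 56, 45, 90, 105, 88, 44, 19, 16, 17, 17, 51, 104, 109, 109, 108, 108, 89, 73]
260 [71, 78, 105, 109, 108, 110, 93, 30, 16, 17, 16, 21, 67, 104, 104, 70, 96, 159, 217, 227, 226, 205, 160, 91, 60, 104, 91, 38, 20, 17, 17, 16, 32, 92, 109, 107, 108, 106, 76, 72]
[(0.85, [307, 215, 341, 267]), (0.75, [469, 286, 487, 295]), (0.28, [310, 0, 368, 33])]
```

The pin swivels about the jaw axis: its nose lags about 6 mm, while the tongue has moved only about 1.5 mm. I'll raise the squeeze, keep dragging and follow the tongue's edge in the wrist image.

Request:
servo_tool:
  targets:
    - {"dx":0,"dy":0,"dz":0,"spin":0,"grip":5}
    - {"dx":0,"dy":0,"dz":0,"spin":0,"grip":5}
    - {"dx":-0.02,"dy":-0.1,"dz":0,"spin":0,"grip":5}
    - {"dx":-0.04,"dy":-0.2,"dz":0,"spin":0,"grip":5}
    - {"dx":-0.06,"dy":-0.3,"dz":0,"spin":0,"grip":5}
    - {"dx":-0.08,"dy":-0.4,"dz":0,"spin":0,"grip":5}
    - {"dx":-0.1,"dy":-0.5,"dz":0,"spin":0,"grip":5}
    - {"dx":-0.12,"dy":-0.6,"dz":0,"spin":0,"grip":5}
    - {"dx":-0.14,"dy":-0.7,"dz":0,"spin":0,"grip":5}
    - {"dx":-0.16,"dy":-0.8,"dz":0,"spin":0,"grip":5}
  squeeze: 60

```text
time_s: 28.88
tcp_pos: [0.4798, 0.0594, 0.1472]
eef_rot: [180.0, 0.0, -102.8]
contact_force: [-1.1, 2.7, -0.2]
gripper_width: 0.0162
```

```bash
cat >> tg.py <<'E'
o=cv2.imread("pics/w6.png");gg=lambda i:cv2.cvtColor(i,6)
for n,(u0,u1,v0,v1) in dict(collar=(300,348,214,240),btn=(308,340,246,268)).items():
    m=cv2.matchTemplate(gg(w)[v0-16:v1+16,u0-16:u1+16],gg(o)[v0:v1,u0:u1],5);_,q,_,l=cv2.minMaxLoc(m);print(n,round(q,2),l[0]-16,l[1]-16)
E
python3 tg.py
```

```text
[0.47978337 0.05944251 0.14717475] [-1.1  2.7 -0.2] [1.11 0.03 0.01]
-0.148 [(np.float64(-19.5), 33), (np.float64(-19.0), 32), (np.float64(-20.0), 29), (np.float64(14.0), -27)] [69, 70, 38, 37, 88, 231, 234, 237, 237, 240, 242, 119, 77, 41, 21, 17, 16, 41]
-0.118 [(np.float64(-19.5), 33), (np.float64(-19.0), 32), (np.float64(-20.0), 29), (np.float64(-18.5), 26)] [68, 67, 39, 42, 89, 230, 232, 235, 234, 224, 153, 181, 126, 71, 61, 80, 101, 46]
collar 0.89 0 3
btn 0.97 0 -1
```

Request:
servo_tool:
  targets:
    - {"dx":-0.02,"dy":-0.1,"dz":0,"spin":0,"grip":5}
    - {"dx":-0.02,"dy":-0.1,"dz":-0.04,"spin":0,"grip":5}
    - {"dx":-0.02,"dy":-0.1,"dz":-0.08,"spin":0,"grip":5}
    - {"dx":-0.02,"dy":-0.1,"dz":-0.12,"spin":0,"grip":5}
    - {"dx":-0.02,"dy":-0.1,"dz":-0.16,"spin":0,"grip":5}
    - {"dx":-0.02,"dy":-0.1,"dz":-0.2,"spin":0,"grip":5}
    - {"dx":-0.02,"dy":-0.1,"dz":-0.24,"spin":0,"grip":5}
    - {"dx":-0.02,"dy":-0.1,"dz":-0.28,"spin":0,"grip":5}
    - {"dx":-0.02,"dy":-0.1,"dz":-0.3,"spin":0,"grip":5}
    - {"dx":-0.02,"dy":-0.1,"dz":-0.3,"spin":0,"grip":5}

```text
time_s: 29.77
tcp_pos: [0.4796, 0.0585, 0.1441]
eef_rot: [180.0, -0.0, -102.8]
contact_force: [1.7, 1.9, -0.2]
gripper_width: 0.016
```

Request:
servo_tool:
  targets:
    - {"dx":0,"dy":0,"dz":-0.05,"spin":0,"grip":5}
    - {"dx":0,"dy":0,"dz":-0.1,"spin":0,"grip":5}
    - {"dx":0,"dy":0,"dz":-0.15,"spin":0,"grip":5}
    - {"dx":0,"dy":0,"dz":-0.2,"spin":0,"grip":5}
    - {"dx":0,"dy":0,"dz":-0.25,"spin":0,"grip":5}
    - {"dx":0,"dy":0,"dz":-0.3,"spin":0,"grip":5}
    - {"dx":0,"dy":0,"dz":-0.35,"spin":0,"grip":5}
    - {"dx":0,"dy":0,"dz":-0.4,"spin":0,"grip":5}
    - {"dx":0,"dy":0,"dz":-0.4,"spin":0,"grip":5}
    - {"dx":0,"dy":0,"dz":-0.4,"spin":0,"grip":5}

```text
time_s: 30.6
tcp_pos: [0.4796, 0.0585, 0.1401]
eef_rot: [180.0, -0.0, -102.8]
contact_force: [1.3, 2.5, -1.0]
gripper_width: 0.0156
```

```bash
python3 tg.py
```

```text
[0.47956208 0.0585305  0.14007265] [ 1.3  2.5 -1. ] [ 0.99 -0.52 -0.02]
-0.148 [(np.float64(-22.0), 39), (np.float64(-21.5), 38), (np.float64(-22.5), 31), (np.float64(-21.0), 28)] [69, 70, 39, 37, 232, 234, 236, 239, 238, 242, 170, 100, 69, 33, 20, 16, 40, 46]
-0.118 [(np.float64(-21.0), 32), (np.float64(-21.5), 29), (np.float64(-20.5), 29), (np.float64(-22.0), 24)] [69, 67, 38, 37, 211, 233, 232, 237, 235, 205, 177, 132, 69, 52, 63, 100, 49, 46]
collar 0.89 0 2
btn 0.97 0 -1
```

Request:
servo_tool:
  targets:
    - {"dx":0.02,"dy":0.04,"dz":-0.12,"spin":0,"grip":5}
    - {"dx":0.04,"dy":0.08,"dz":-0.24,"spin":0,"grip":5}
    - {"dx":0.06,"dy":0.12,"dz":-0.36,"spin":0,"grip":5}
    - {"dx":0.08,"dy":0.16,"dz":-0.48,"spin":0,"grip":5}
    - {"dx":0.1,"dy":0.2,"dz":-0.6,"spin":0,"grip":5}
    - {"dx":0.11,"dy":0.24,"dz":-0.7,"spin":0,"grip":5}
    - {"dx":0.12,"dy":0.28,"dz":-0.8,"spin":0,"grip":5}
    - {"dx":0.12,"dy":0.3,"dz":-0.9,"spin":0,"grip":5}
    - {"dx":0.12,"dy":0.3,"dz":-1.0,"spin":0,"grip":5}
    - {"dx":0.12,"dy":0.3,"dz":-1.0,"spin":0,"grip":5}
  squeeze: 30

```text
time_s: 31.48
tcp_pos: [0.4806, 0.0615, 0.1299]
eef_rot: [180.0, -0.0, -102.8]
contact_force: [-0.1, -0.3, -1.5]
gripper_width: 0.0167
```

```bash
python3 tg.py
```

```text
[0.48063467 0.06146454 0.12990256] [-0.1 -0.3 -1.5] [ 0.06 -0.02  0.01]
-0.148 [(np.float64(-21.5), 38), (np.float64(-22.0), 36), (np.float64(-21.0), 30), (np.float64(-22.5), 28)] [70, 69, 39, 38, 231, 235, 235, 239, 239, 243, 109, 109, 88, 44, 21, 18, 44, 49]
-0.118 [(np.float64(-10.5), 28), (np.float64(-10.0), 27), (np.float64(-11.0), 23), (np.float64(-9.5), 20)] [69, 67, 38, 38, 93, 99, 189, 238, 187, 218, 186, 122, 76, 46, 84, 112, 45, 48]
collar 0.91 0 1
btn 0.98 0 0
```

Request:
servo_tool:
  targets:
    - {"dx":0,"dy":0,"dz":0,"spin":0,"grip":5}
    - {"dx":0,"dy":0.03,"dz":-0.1,"spin":0,"grip":5}
    - {"dx":0,"dy":0.05,"dz":-0.25,"spin":0,"grip":5}
    - {"dx":0,"dy":0.06,"dz":-0.4,"spin":0,"grip":5}
    - {"dx":0,"dy":0.06,"dz":-0.55,"spin":0,"grip":5}
    - {"dx":0,"dy":0.06,"dz":-0.7,"spin":0,"grip":5}
    - {"dx":0,"dy":0.06,"dz":-0.85,"spin":0,"grip":5}
    - {"dx":0,"dy":0.06,"dz":-1.0,"spin":0,"grip":5}
    - {"dx":0,"dy":0.06,"dz":-1.0,"spin":0,"grip":5}
    - {"dx":0,"dy":0.06,"dz":-1.0,"spin":0,"grip":5}
  squeeze: 60

```text
time_s: 32.37
tcp_pos: [0.4805, 0.0621, 0.1197]
eef_rot: [180.0, -0.0, -102.8]
contact_force: [0.3, 0.6, -3.8]
gripper_width: 0.016
```

Request:
servo_tool:
  targets:
    - {"dx":0,"dy":0,"dz":-0.15,"spin":0,"grip":5}
    - {"dx":0,"dy":0,"dz":-0.3,"spin":0,"grip":5}
    - {"dx":0,"dy":0,"dz":-0.45,"spin":0,"grip":5}
    - {"dx":0,"dy":0,"dz":-0.6,"spin":0,"grip":5}
    - {"dx":0,"dy":0,"dz":-0.7,"spin":0,"grip":5}
    - {"dx":0,"dy":0,"dz":-0.8,"spin":0,"grip":5}
    - {"dx":0,"dy":0,"dz":-0.9,"spin":0,"grip":5}
    - {"dx":0,"dy":0,"dz":-0.95,"spin":0,"grip":5}
    - {"dx":0,"dy":0,"dz":-1.0,"spin":0,"grip":5}
    - {"dx":0,"dy":0,"dz":-1.0,"spin":0,"grip":5}

```text
time_s: 33.2
tcp_pos: [0.4806, 0.062, 0.1098]
eef_rot: [180.0, -0.0, -102.8]
contact_force: [-0.2, 0.3, -2.2]
gripper_width: 0.0162
```

Now down in small steps until the collar seats.

Request:
servo_tool:
  targets:
    - {"dx":0,"dy":0,"dz":-0.04,"spin":0,"grip":5}
    - {"dx":0,"dy":0,"dz":-0.08,"spin":0,"grip":5}
    - {"dx":0,"dy":0,"dz":-0.12,"spin":0,"grip":5}
    - {"dx":0,"dy":0,"dz":-0.16,"spin":0,"grip":5}
    - {"dx":0,"dy":0,"dz":-0.2,"spin":0,"grip":5}
    - {"dx":0,"dy":0,"dz":-0.23,"spin":0,"grip":5}
    - {"dx":0,"dy":0,"dz":-0.26,"spin":0,"grip":5}
    - {"dx":0,"dy":0,"dz":-0.28,"spin":0,"grip":5}
    - {"dx":0,"dy":0,"dz":-0.3,"spin":0,"grip":5}
    - {"dx":0,"dy":0,"dz":-0.3,"spin":0,"grip":5}

```text
time_s: 34.03
tcp_pos: [0.4808, 0.0622, 0.1072]
eef_rot: [-180.0, 0.0, -102.8]
contact_force: [-0.3, 1.0, -0.7]
gripper_width: 0.0157
```

Request:
servo_tool:
  targets:
    - {"dx":0,"dy":0,"dz":-0.03,"spin":0,"grip":5}
    - {"dx":0,"dy":0,"dz":-0.06,"spin":0,"grip":5}
    - {"dx":0,"dy":0,"dz":-0.09,"spin":0,"grip":5}
    - {"dx":0,"dy":0,"dz":-0.12,"spin":0,"grip":5}
    - {"dx":0,"dy":0,"dz":-0.14,"spin":0,"grip":5}
    - {"dx":0,"dy":0,"dz":-0.16,"spin":0,"grip":5}
    - {"dx":0,"dy":0,"dz":-0.18,"spin":0,"grip":5}
    - {"dx":0,"dy":0,"dz":-0.2,"spin":0,"grip":5}
    - {"dx":0,"dy":0,"dz":-0.2,"spin":0,"grip":5}
    - {"dx":0,"dy":0,"dz":-0.2,"spin":0,"grip":5}

```text
time_s: 34.87
tcp_pos: [0.4812, 0.0625, 0.1068]
eef_rot: [-179.9, 0.0, -102.8]
contact_force: [-7.0, 1.9, 15.7]
gripper_width: 0.0159
```

Request:
servo_tool:
  targets:
    - {"dx":0,"dy":0,"dz":0.1,"spin":0,"grip":5}
    - {"dx":0,"dy":0,"dz":0.15,"spin":0,"grip":5}
    - {"dx":0,"dy":0,"dz":0.15,"spin":0,"grip":15}
    - {"dx":0,"dy":0,"dz":0.15,"spin":0,"grip":25}
    - {"dx":0,"dy":0,"dz":0.15,"spin":0,"grip":36}
    - {"dx":0,"dy":0,"dz":0.15,"spin":0,"grip":36}
    - {"dx":0,"dy":0,"dz":0.15,"spin":0,"grip":36}
    - {"dx":0,"dy":0,"dz":0.15,"spin":0,"grip":36}
    - {"dx":0,"dy":0,"dz":0.15,"spin":0,"grip":36}
    - {"dx":0,"dy":0,"dz":0.15,"spin":0,"grip":36}
  squeeze: 10

```text
time_s: 35.7
tcp_pos: [0.4808, 0.0621, 0.1066]
eef_rot: [180.0, -0.0, -102.8]
contact_force: [-0.3, -0.4, 0.1]
gripper_width: 0.0318
```

Request:
servo_tool:
  targets:
    - {"dx":0,"dy":0,"dz":0.5,"spin":0,"grip":36}
    - {"dx":0,"dy":0,"dz":1,"spin":0,"grip":36}
    - {"dx":0,"dy":0,"dz":2,"spin":0,"grip":36}
    - {"dx":0,"dy":0,"dz":3,"spin":0,"grip":36}
    - {"dx":0,"dy":0,"dz":4,"spin":0,"grip":36}
    - {"dx":0,"dy":0,"dz":5,"spin":0,"grip":36}
    - {"dx":0,"dy":0,"dz":6,"spin":0,"grip":36}
    - {"dx":0,"dy":2,"dz":7.5,"spin":0,"grip":36}
    - {"dx":0,"dy":4,"dz":9,"spin":0,"grip":36}
    - {"dx":0,"dy":6,"dz":10,"spin":0,"grip":36}

```text
time_s: 36.53
tcp_pos: [0.4813, 0.1228, 0.2091]
eef_rot: [-179.9, 0.1, -102.9]
contact_force: [0.5, 0.5, -0.3]
gripper_width: 0.0316
```

Run:
```python
from h import *
from scipy.optimize import least_squares
s=r.get_state();cal=r.get_calibration("wrist");w=r.capture("wrist");sc=r.capture("scene");tp=r.capture("top")
print(s["tcp_pos"],s["contact_force"].round(1))
p=np.load("case.npy");L=caseW(p,[-.131,0,0])[0]
D={}
for c in("wrist","scene","top"):print(c,[(round(d["p"],2),[int(x) for x in d["extent"]]) for d in r.cut_out("pin",c)][:4])
def ring(rad,z):
    a=np.linspace(0,2*np.pi,36);return np.c_[L[0]+rad*np.cos(a),L[1]+rad*np.sin(a),np.full(36,z)]
for lift in(0,.01):
    P=np.vstack([ring(.013,.105+lift),ring(.009,.149+lift),ring(.007,.153+lift)])
    for n,q in(("wrist",wpix(P,cal)),("scene",pix(P,"scene")),("top",pix(P,"top"))):print("pred lift",lift,n,q.min(0).round(),q.max(0).round())
# lid front corners, scene patch vs earlier shut view
o=cv2.imread("pics/sc2.png");print("lid region diff",np.abs(sc[180:250,262:345].astype(int)-o[180:250,262:345]).mean().round(2))
```

```text
[0.48128298 0.12280491 0.2090726 ] [ 0.5  0.5 -0.3]
wrist [(0.7, [296, 119, 323, 147]), (0.56, [429, 197, 461, 228])]
scene [(0.7, [417, 201, 424, 224]), (0.67, [435, 210, 443, 234])]
top [(0.57, [242, 252, 255, 258]), (0.46, [288, 208, 299, 214])]
pred lift 0 wrist [298. 120.] [325. 149.]
pred lift 0 scene [353. 175.] [362. 193.]
pred lift 0 top [290. 207.] [299. 216.]
pred lift 0.01 wrist [297. 120.] [325. 150.]
pred lift 0.01 scene [353. 173.] [362. 191.]
pred lift 0.01 top [290. 207.] [299. 216.]
lid region diff 1.75
```

Run:
```python
from h import *
sc=r.capture("scene");o=cv2.imread("pics/sc2.png")
d=np.abs(sc.astype(int)-o).sum(2)
print(d[168:200,348:368])
g=cv2.cvtColor(sc,6);print(g[168:200,348:368])
p=np.load("case.npy");L=caseW(p,[-.131,0,0])[0]
print(pix([L+[0,0,z] for z in(.105,.109,.149,.153)],"scene").round(1))
```

```text
[[124 118 127  75  51  58  60  55  63  19   2   6   1   2   9  10  10  21
   99 106]
 [123  59  57  60  61  71  70 129  85   7   3   3   6   4  53  70  59  46
  115 125]
 [ 56  10  16   7  12   9  17  56   4   5   0   3   1   6  58  75  65  66
   63  59]
 [ 20   8  12   6   2   6   4  11   5   2   1   4   3   0   5   7   8  10
    9   4]
 [126  43   4   7   4   2   1   2   2   6   0   3   3   1   1   0   0   1
    8   2]
 [124 129  39   4   4   4   4   0   3   0   3   2   2   3   4   3   3   1
    2   2]
 [119 121 122  46   8   7   4   1   5   3   3   7   2   3   4   3   1   4
    2   1]
 [ 66 119 124 125  45   5   9   4  15  24  29  13  10   4   1   7   2   1
    1   2]
 [ 15  73 120 123 125  41   7  20  16 141 158  60  12   9   4   1   0   5
    3   1]
 [  4  15  71 120 122 125  38  12 103 356 392 261  49  16   2   1   0   2
    4   3]
 [  4   7  17 113 125 122 115  96 123 359 430 359 119  12   6   5   1   2
    1   1]
 [  2   3  12  75 123 132  93 181  94 208 320 242 138  33   6   3   4   1
    2   4]
 [  1   1   9  28  68 112  81  86 153 149 155 111 118  32   5   4   2   1
    0 
[... 3702 characters left out ...]
 158 196 190 190 199 203 206 212
  186 125]
 [207 189 198 200 206 179 145 162 175 183 190 189 187 201 203 204 204 208
  213 175]
 [231 201 188 197 201 204 195 195 184 186 194 193 203 205 205 201 201 200
  186 173]
 [241 230 206 187 197 202 203 205 205 206 206 206 201 202 201 180 179 160
  127 125]
 [245 236 242 209 199 201 203 205 205 202 202 201 173 179 160 126 121  92
   81  89]
 [231 232 250 236 218 203 199 201 200 172 178 161 108 116  92  83  85  87
   90  95]
 [231 231 243 249 234 196 172 177 160 108 116  93  84  85  86  88  91  90
   91  95]
 [232 232 231 254 242 227 136 111  91  84  86  86  86  86  86  89  88  90
   91  96]]
[[357.5 190.4]
 [357.6 189.3]
 [358.5 178.1]
 [358.6 176.9]]
```

```bash
python3 -c "
from plant import r
print(r.close_job(), r.get_state()['time_s'])"
```

```text
the job is handed in; nothing more can be done
the job is handed in; nothing more can be done
```

The lid is shut and the grey locking pin with the knurled grip is pushed home in the lock. I handed the job in at about 37 s with the gripper open and clear.

**What happened**
- **Lid:** I pressed it down on its outer left quarter until the force rose to 11 N at the stop. My first press slipped off the front edge, so I pressed again further back.
- **Tongue:** I found its hole about 13.5 mm off to the side and put the pin's nose in it. I then drew the tongue over the housing hole with the pin.
- **Pin:** I pushed it down to the stop. The highest push I saw was 15.7 N, below the 40 N limit. I only read the force at the end of each move, so a brief peak in between could have gone unseen.

**Last checks**
- **Depth:** the pin stopped at a tool height of 0.1068 m. I expected 0.107 m with the collar lying on the tongue.
- **Position:** after release, the pin shows at the lock hole in the wrist and top views, as predicted. The scene view shows the button and collar within about 1 pixel (3–4 mm) of the height for a seated pin. That is too coarse to confirm the last millimetres, so full depth rests on the stop height.
- **Lid:** it looks the same as when I had just shut it.

**What disagreed or was not checked**
- The fingertips made contact about 28 mm above the stated tool point, so I set all heights from the contacts I felt.
- The pin swivelled by roughly 5° in the jaws while dragging the tongue. It straightened again in the hole.
- The last time the network looked for the pin in the scene view, it marked two other objects, most likely the purple and red look-alikes. There I relied on the image change at the lock instead.
- I did not check the positions of the other objects at the end, and saw no sign of touching any.

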